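# Change over the guarded screw selector

## Robot

A 6-joint arm with a two-finger parallel gripper is mounted at the origin on a cart in front of the work surface, level with it; the furniture and walls round the work are solid. World frame = base frame: x ahead of the robot, y to its left, z up, the work surface at z = 0. Lengths are in m, angles in degrees, forces in N, time in s.
With the tool pointing down it reaches from about 0.375 to 0.9 m from the base axis. Payload 3.1 kg.
Tool frame: the origin (TCP) lies on the centre line of the jaws, within the pads' length; the fingertips stand 25 mm ahead of it and the grasp point (between the pads) lies 6 mm ahead of it; z points along the fingers, y is the line along which they close (so a half turn about z gives the same grasp; the last joint's range is limited). The gripper opens to 87 mm and grips with 3 to 60 N. Pads are 19 mm wide; open, the fingers measure 117 mm over their backs; the gripper's body (75 mm by 190 mm) begins 51 mm behind the grasp point.
Start: joints at [59.616, 30.224, 82.088, -0, 67.689, -10.227], TCP at [0.215, 0.587, 0.248] pointing down, gripper open.
Joint ranges: [-176.69, 176.69], [-43.24, 126.21], [12.49, 139.97], [-82, 262], [0, 151.66], [-163.58, 163.58]. Speed limits (degrees/s): [159.86, 159.86, 180, 180, 180, 180].

## Interface

Orientations are given as a 3x3 rotation matrix whose columns are the frame's x, y, z axes.
In Python, from rig import read_state, capture, camera_params, hand_in gives the robot as it stands.
- The arm moves only by the tool apply_moves, never from a script. Its argument "rows" is a list of rows, each an object of numbers: "x", "y", "z": the shift along the tool's x, y, z in mm; "rx", "ry", "rz": the turn, a rotation vector about the tool's x, y, z in units of 6 degrees (1.0 is 6 degrees); "claw": the closure in counts, from 0 (fully open) to 255 (shut). A call has 1 to 10 rows; each row is the pose to reach, as a shift and turn from the pose commanded when the call began, along the tool's axes at that moment; what a row does not reach only later rows make up. A row lasts 1/8 s, in which the tool goes at most 62.5 mm and 10.7 degrees, less where a joint would pass 70% of its speed; a pose out of reach is approached as far as the arm can. A call with a gripper value outside its range is refused whole. The fingers move at their own pace and stop on an object; the grip force is fixed at half the most. Time passes only in rows, so rows that repeat a pose let the fingers close. It gives the time, the measured TCP pose, the force, the opening and the grip force at its end, in the units of the state.
- read_state(): the state, without advancing time (a new reading comes with each control period).
- capture(name): name is "scene" or "top" or "wrist"; returns (picture, depth): 384x512x3 uint8, red, green, blue; 384x512 float32, m along the optical axis (not along the pixel's ray), 0 where there is no reading.
- camera_params(name): a dict with "fx", "fy", "cx", "cy" (pixels), "D" ([k1, k2, p1, p2, k3] as OpenCV has them; the pictures are not rectified), "xyz" and "orientation" of the camera in the world. Camera axes: x right, y up, looking along -z (the intrinsics and any distortion apply to the point x, -y, -z); pixel columns grow to the right and rows downward; lengths in m; the calibration is good to about 2 mm. A picture is of the moment at which its call begins: read the wrist's pose just before it. camera_params takes no time and is no camera call; for the wrist camera it gives the pose at the moment of the call.
- hand_in(): hands the job in; it is judged then, once.
The state is a dict: "time_s": time; "joint_positions": joint angles; "qvel": joint speeds; "tau": joint torques, N m; "position": TCP position; "tcp_rot": TCP orientation; "force": force on the tool from outside, world axes, zero at the start; "moment": the same for the moment, N m; "opening": opening from 0.0 (shut) to 1.0 (fully open); "grasp_force": force on a finger pad.
Only numpy, scipy, OpenCV 4.12 (cv2) and the standard library are available. Lean on these libraries where they do the work, as an engineer would, in place of code of your own. Each camera call takes 0.05 s, during which the arm holds its last target. There are 200 camera calls.

## Task

Change the grey console over: slide the yellow guard fully to the left, take the orange flat screwdriver out of its wooden stand and, with its blade in the slot of the red selector, turn the selector a quarter turn clockwise so that its white pointer moves from the blue dot to the green dot. Then put the screwdriver back in its stand, fully down, and slide the guard fully shut over the selector again. Do not turn the selector with the fingers, and leave the flask, dropper bottle, mortar and pigment jar where they stand.

Things in the scene. Friction and masses are not known exactly. Their poses are not given: they have to be found in the camera images.
- guard (a joint): Yellow sliding guard on the console's face, m: 0 fully shut (over the selector), 0.074 fully open, to the console's left (+y of guard_grip), against end stops. It stays where it is left; sliding takes about 2 N. It starts shut to within 8 mm.
- guard_grip (a point): Centre of the upright black grip bar on the guard (moves with it); bar 44 mm along x, 16 along y, top 12 mm above this point, the guard's plate (84 x 66 mm) 18 mm below. Axes: z square out of the console's face, leaning 35 degrees from vertical to its front; x up the slope; y to the console's left as the robot sees it, along which the guard slides.
- guard_home (a point): Fixed point on the console where guard_grip is when the guard is fully shut; same axes. The selector's axis of rotation runs through it along z; the slot's floor is 32.5 mm below it.
- selector (a joint): Red slotted selector, a 44 mm disc under the guard, rad: at 0 its slot runs up the slope, white pointer at the blue dot; grows clockwise as seen facing it; at 1.57 the pointer is at the green dot on the right. A stop ends the travel at 1.62. Starts at 0 to 0.2, stays where it is left; turning takes 0.05 N m.
- selector_slot (a point): Centre of the floor of the selector's slot, on its axis; turns with it. z square out of the sloping face, x along the slot to the pointer. Slot 6 mm wide, 30 long, 9 deep, 2.5 mm chamfers on its long edges; the blade has about 6 degrees of play. Rails 38 mm up and down the slope end level with its mouth. The open guard's bar is 74 mm to the left, rising 49 mm above the face.
- stand_hole (a point): Centre of the mouth of the square hole in the wooden stand's top (60 x 60 mm, 88 mm tall, fixed, 80 mm foot plate). Hole 24 x 24 mm, vertical, 84 mm deep, sides along x and y. The screwdriver stands in it upright, its black collar resting on the stand's top.
- driver_grip (a point): Centre of the orange screwdriver's handle (172 mm long, loose, 0.12 kg). z along the shaft to the handle's end (up, in the stand), x along the blade's width. Handle 32 mm along x, 22 along y (grip across y), 86 along z. Below: black collar 36 mm across, underside 49 mm below this point; 9 mm shaft; blade. In the stand this point is 49 mm above stand_hole.
- driver_tip (a point): Middle of the tip of the screwdriver's blade, 129 mm from driver_grip along its -z; same axes. The blade is 18 mm wide along x, 4 mm thick along y, 12 mm long.
- conical_flask: Conical flask with cork, 61 mm across, 97 mm tall, loose bystander; origin at its underside's centre.
- dropper: Amber dropper bottle, 33 mm across, 100 mm tall, loose bystander; origin at its underside's centre.
- bowl: White porcelain mortar, 70 mm across, 44 mm tall, loose bystander; origin at its underside's centre.
- jar: Small jar of blue pigment with black lid, 36 mm across, 48 mm tall, loose bystander; origin at its underside's centre.
Not all that is in view belongs to the job. What is meant by the part that bears driver_grip is not purple, and is the larger of those in its own colour.

How it is judged (in metres and radians):
On the way, in this order (a step that is already met when the one before it is completed fails the run):
1. the guard is slid fully open (to within 6 mm) with the selector not yet turned (value of joint guard above 0.068 m and value of joint selector below 0.4 rad), for 0.2 s.
2. the screwdriver is lifted out of the stand (z of driver_tip in the frame of stand_hole above 0.005 m), for 0.1 s.
3. the selector is turned to the green dot (within 12 degrees) with the screwdriver's blade in its slot (value of joint selector above 1.36 rad and distance between driver_tip and selector_slot below 0.009 m), for 0.2 s.
4. the screwdriver is back in the stand, fully down and upright (horizontal distance between driver_grip and stand_hole below 0.015 m and z of driver_grip in the frame of stand_hole below 0.053 m and angle between driver_grip's own z axis and vertical below 0.12 rad), for 0.2 s.
At the end, for the whole second after the job is handed in: The selector points to the green dot within 12 degrees, the guard is shut to within 6 mm, and the screwdriver stands upright (within 7 degrees) and fully down (collar within 4 mm of the stand's top) in its stand (all of step 4 and value of joint selector above 1.36 rad and value of joint guard below 0.006 m); the robot touches nothing.
It fails at once if the fingers push the selector (contact force between the fingers and selector above 1 N).
It fails at once if a bystander is shifted by more than 30 mm or tipped (distance of any of conical_flask, dropper, bowl, jar from where it was at the start of the episode above 0.03 m or angle between any of conical_flask, dropper, bowl, jar's own z axis and vertical above 0.5 rad).
It also fails if it takes over 72 s, if anything falls off the work surface, if the arm or the gripper's body presses on something with over 40 N, if the wrist force passes 120 N, or if a joint passes its speed limit or range.

## Working session

There is one attempt and no reset: what is moved stays moved. The work goes in short steps, Python scripts to look and compute and a tool call to move; the robot and the scene stay as the last step left them, time stands still between calls to the robot, and variables do not carry over. Pictures are saved under pics/ and viewed, at most 10 in all, crops included, and the job is handed in when it is done.

Besides the shell and the picture viewer there is one more tool, called after ">>>" by a JSON object that holds its "api" and its "payload", one argument or row to a line. apply_moves: Moves the arm, as the interface text tells. Its arguments: {"type":"object","properties":{"rows":{"type":"array"}},"required":["rows"]}

```bash
ls; mkdir -p pics
cat > h.py <<'E'
import numpy as np, cv2
from rig import read_state, capture, camera_params, hand_in
def cam(name):
    p=camera_params(name); im,d=capture(name); return p,im,d
def P(p,u,v,z):
    K=np.array([[p['fx'],0,p['cx']],[0,p['fy'],p['cy']],[0,0,1.]])
    n=cv2.undistortPoints(np.array([[[u,v]]],float),K,np.array(p['D'],float))[0,0]
    c=np.array([n[0]*z,-n[1]*z,-z])
    return np.array(p['orientation']).reshape(3,3)@c+np.array(p['xyz'])
def cloud(p,d):
    K=np.array([[p['fx'],0,p['cx']],[0,p['fy'],p['cy']],[0,0,1.]])
    v,u=np.mgrid[:d.shape[0],:d.shape[1]]
    n=cv2.undistortPoints(np.stack([u,v],-1).reshape(-1,1,2).astype(float),K,np.array(p['D'],float))[:,0]
    z=d.reshape(-1,1); c=np.hstack([n[:,:1]*z,-n[:,1:]*z,-z])
    return (c@np.array(p['orientation']).reshape(3,3).T+np.array(p['xyz'])).reshape(d.shape+(3,))
E
python3 - <<'E'
from h import *
out=[]
for n in ("scene","top"):
    p,im,d=cam(n); print(n,p['xyz'],np.round(p['orientation'],3).tolist(),p['fx'])
    np.savez(n,im=im,d=d,X=cloud(p,d))
    cv2.imwrite(f"pics/{n}.png",cv2.resize(im[...,::-1],(800,600)))
E
```

```text
pics
scene [0.25855657 0.58794702 0.84606309] [[-0.88, 0.355, -0.316], [-0.475, -0.64, 0.604], [0.013, 0.682, 0.731]] 416.55212369717407
top [ 0.36838467 -0.03253419  0.99132973] [[0.034, 0.973, -0.23], [-0.999, 0.033, -0.01], [-0.002, 0.23, 0.973]] 390.2167691514903
```

View pics/scene.png

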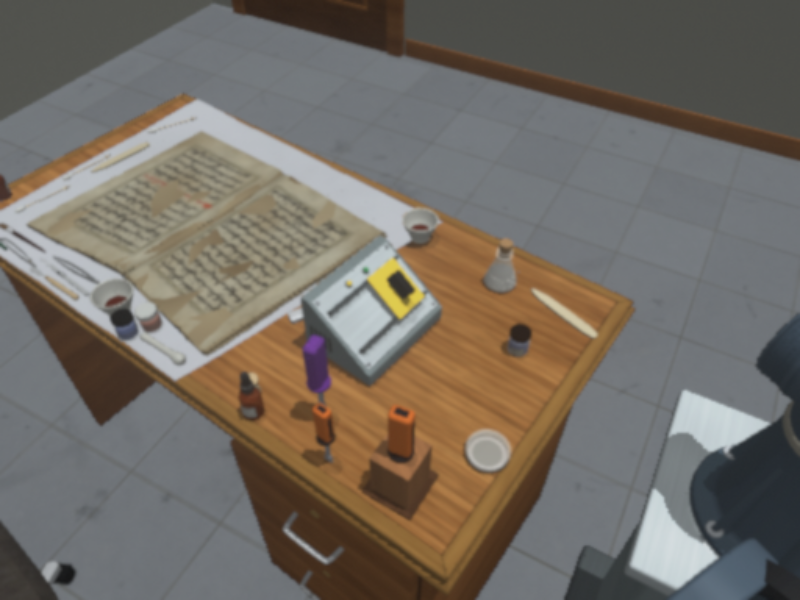

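View pics/top.png

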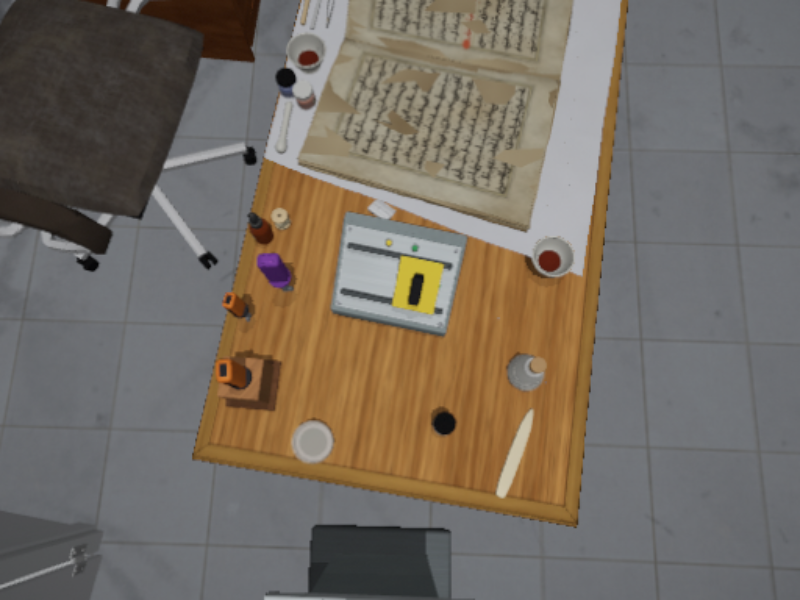

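The scene shows two orange drivers. The large one is in the wooden stand (scene 401,432; top 232,375) and the small one is free-standing (scene 324,425; top 235,303). There is also a purple one (scene 318,365). The large orange one in the stand fits the description. The guard is at scene (395,290) and top (417,287). Next I measure these and confirm the driver in a crop.

Run:
```python
from h import *
for n in("scene","top"):
    f=np.load(n+".npz"); im,d,X=f['im'],f['d'],f['X']
    hsv=cv2.cvtColor(im,cv2.COLOR_RGB2HSV)
    rs=lambda u,v:(int(u*.64),int(v*.64))
    print(n)
    # yellow
    m=cv2.inRange(hsv,(23,150,120),(32,255,255))>0
    m&=(d>0)
    nn,l,st,c=cv2.connectedComponentsWithStats(m.astype(np.uint8))
    k=1+np.argmax(st[1:,4]); pts=X[l==k]; 
    c0=np.median(pts,0); A=pts-c0
    for _ in range(3):
        w=np.linalg.svd(A-A.mean(0),full_matrices=False)[2][2]; r=(A-A.mean(0))@w; A=A[abs(r)<.004]
    w*=np.sign(w[2]); 
    h=pts-c0-A.mean(0); 
    y=np.cross(w,[0,0,1.]); 
    # x up slope
    zz=w; yy=np.cross(zz,np.array([0,0,1.])); xx=np.array([0,0,1.])-zz*zz[2]; xx/=np.linalg.norm(xx); yy=np.cross(zz,xx)
    B=A@np.c_[xx,yy]; B0=[(np.percentile(B[:,i],1),np.percentile(B[:,i],99)) for i in(0,1)]
    ctr=c0+xx*np.mean(B0[0])+yy*np.mean(B0[1])+zz*(A.mean(0)@zz)
    print("yellow",len(pts),"n",w.round(3),"tilt",np.degrees(np.arccos(w[2])).round(1),"ext",np.round(B0,4).tolist(),"ctr",ctr.round(4),"x",xx.round(3),"y",yy.round(3))
    # black bar: points 15-40mm above plate
    R=(X-ctr)@np.c_[xx,yy,zz]; q=(d>0)&(abs(R[...,0])<.05)&(abs(R[...,1])<.045)&(R[...,2]>.024)&(R[...,2]<.04)
    if q.sum(): print(" bar",q.sum(),R[q].min(0).round(4),R[q].max(0).round(4))
    # orange
    m=(cv2.inRange(hsv,(4,150,90),(14,255,255))>0)&(d>0)&(X[...,2]>.03)
    nn,l,st,c=cv2.connectedComponentsWithStats(m.astype(np.uint8))
    for k in range(1,nn):
        if st[k,4]>40:
            p=X[l==k]; t=p[p[:,2]>np.percentile(p[:,2],98)-.006]; print(" or",st[k],c[k].round(1),"z",p[:,2].min().round(3),p[:,2].max().round(3),"top",t.mean(0).round(4),len(t))
            if p[:,2].max()>.12 and st[k,4]>100:
                S=p.mean(0)
                q=(d>0)&(abs(X[...,0]-S[0])<.08)&(abs(X[...,1]-S[1])<.08)&(abs(X[...,2]-.088)<.005)
                P2=X[q][:,:2].astype(np.float32); print("  stand",len(P2),cv2.minAreaRect(P2))
                P2=t[:,:2].astype(np.float32); print("  top rect",cv2.minAreaRect(P2))
im=np.load("scene.npz")['im'][...,::-1]
cv2.imwrite("pics/crop.png",cv2.resize(im[200:340,180:340],(686,600),interpolation=cv2.INTER_CUBIC))
```

```text
scene
yellow 424 n [-0.565  0.1    0.819] tilt 35.0 ext [[-0.041, 0.0364], [-0.0405, 0.0197]] ctr [ 0.6118 -0.0556  0.0908] x [ 0.807 -0.142  0.573] y [0.174 0.985 0.   ]
 bar 106 [-0.02   -0.008   0.0242] [0.0229 0.0096 0.033 ]
 or [152 252  16   6  64] [159.4 254.8] z 0.031 0.056 top [0.7113 0.2124 0.0526] 42
 or [200 258  12  25 198] [205.5 269.8] z 0.069 0.133 top [0.5707 0.2206 0.1303] 65
  stand 150 ((0.5618460178375244, 0.19767141342163086), (0.0660499855875969, 0.15528950095176697), 70.07727813720703)
  top rect ((0.5714419484138489, 0.2194870114326477), (0.01447510626167059, 0.023092033341526985), 82.2223892211914)
 or [248 259  17  33 446] [255.8 275.7] z 0.102 0.183 top [0.4623 0.2041 0.1793] 125
  stand 495 ((0.46417346596717834, 0.20195449888706207), (0.060442615300416946, 0.06090090423822403), 86.96273040771484)
  top rect ((0.4633769392967224, 0.20305144786834717), (0.030903605744242668, 0.021209392696619034), 3.548908233642578)
top
yellow 735 n [-0.565  0.106  0.818] tilt 35.1 ext [[-0.0453, 0.0369], [-0.0283, 0.0341]] ctr [ 0.6125 -0.0574  0.0917] x [ 0.804 -0.151  0.575] y [0.185 0.983 0.   ]
 bar 119 [-0.0219 -0.0088  0.0243] [0.0224 0.0069 0.0339]
 or [143 187  13  15 121] [149.5 194. ] z 0.071 0.136 top [0.5709 0.2163 0.1309] 41
  stand 116 ((0.5617040395736694, 0.1862601637840271), (0.06703612208366394, 0.1536875069141388), 75.91636657714844)
  top rect ((0.5714855194091797, 0.21695849299430847), (0.012304781936109066, 0.021847469732165337), 87.0733642578125)
 or [138 228  19  20 259] [147.5 237.8] z 0.086 0.183 top [0.4631 0.2003 0.179 ] 105
  stand 407 ((0.46360379457473755, 0.2007971704006195), (0.060406025499105453, 0.059719689190387726), 86.62743377685547)
  top rect ((0.4634249806404114, 0.20013312995433807), (0.03122752346098423, 0.020781347528100014), 5.1450605392456055)
```

View pics/crop.png

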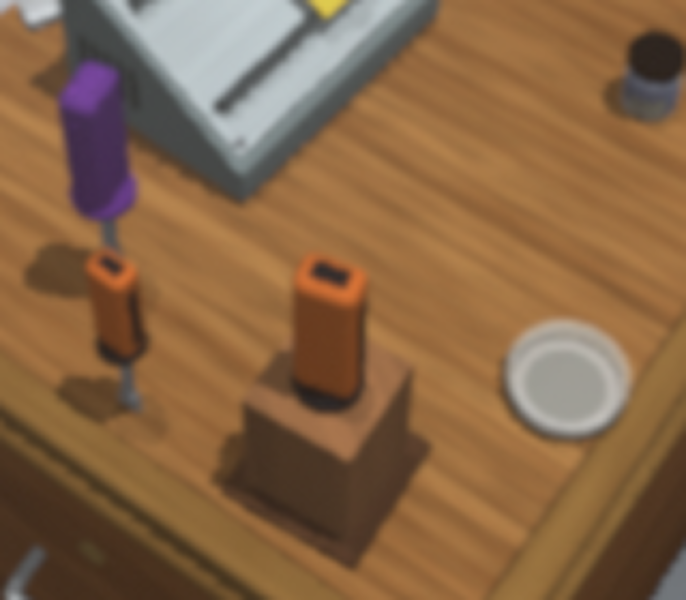

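The crop confirms it: the large orange screwdriver (crop 330,335) stands in the wooden block, and the small orange one (115,310) and purple one (100,140) are decoys. Next come the obstacle positions and the first moves.

```bash
cat >> h.py <<'E'
from scipy.spatial.transform import Rotation as Rn
def frame(yaw=-10.4,tilt=35.):
    # console axes columns x,y,z
    return (Rn.from_euler('z',yaw,degrees=True)*Rn.from_euler('y',-tilt,degrees=True)).as_matrix()
def delta(R,grasp,s=None,p0=None,R0=None):
    "tool shift to bring grasp point (6mm ahead of TCP) to 'grasp' with orientation R"
    s=s or read_state(); R0=np.array(s['tcp_rot']).reshape(3,3) if R0 is None else R0
    p0=np.array(s['position']) if p0 is None else p0
    t=np.array(grasp)-.006*R[:,2]
    return (R0.T@(t-p0)*1000).round(1), (Rn.from_matrix(R0.T@R).as_rotvec(degrees=True)/6).round(3)
E
python3 - <<'E'
from h import *
s=read_state(); print({k:np.round(v,3).tolist() for k,v in s.items()})
C=frame(); print(C.round(3))
f=np.load("scene.npz"); im,X,d=f['im'],f['X'],f['d']; hsv=cv2.cvtColor(im,cv2.COLOR_RGB2HSV)
m=(cv2.inRange(hsv,(130,80,40),(155,255,255))>0)&(d>0)&(X[...,2]>.02)
print("purple",m.sum(),X[m].min(0),X[m].max(0),np.median(X[m],0))
R=C@np.diag([1,-1,-1.])  # tool x up slope, y right
R2=C@np.diag([-1,1,-1.])
g=np.array([.601,-.055,.108])
for r in(R,R2): print(delta(r,g+.09*C[:,2]))
E
```

```text
{'time_s': 0.1, 'joint_positions': [59.617, 30.274, 82.147, 0.001, 67.69, -10.229], 'qvel': [-0.019, -0.135, -0.062, -0.172, 0.008, -0.006], 'tau': [0.0, -44.099, -17.715, 0.064, 0.053, -0.0], 'position': [0.215, 0.586, 0.247], 'tcp_rot': [[-0.939, 0.345, -0.001], [0.345, 0.939, -0.002], [0.0, -0.002, -1.0]], 'force': [-0.293, -0.447, 0.004], 'moment': [0.014, -0.01, 0.001], 'grasp_force': 0.0, 'opening': 0.999}
[[ 0.806  0.181 -0.564]
 [-0.148  0.984  0.104]
 [ 0.574 -0.     0.819]]
purple 443 [0.60404536 0.05820302 0.0333486 ] [0.70843473 0.17491096 0.17699633] [0.6132492  0.16424531 0.13974537]
(array([-529. , -478.2,   60.8]), array([-8.561,  0.755, 27.126]))
(array([-529. , -478.2,   60.8]), array([-0.514, -5.824, -1.569]))
```

>>> {"api": "apply_moves", "payload": {
  "rows": [
    {"z": -80},
    {"z": -80},
    {"x": -529,"y": -478,"z": -80,"ry": -3},
    {"x": -529,"y": -478,"z": -80,"rx": -0.5,"ry": -5.82,"rz": -1.57},
    {"x": -529,"y": -478,"z": -80,"rx": -0.5,"ry": -5.82,"rz": -1.57},
    {"x": -529,"y": -478,"z": -80,"rx": -0.5,"ry": -5.82,"rz": -1.57},
    {"x": -529,"y": -478,"z": -80,"rx": -0.5,"ry": -5.82,"rz": -1.57},
    {"x": -529,"y": -478,"z": -80,"rx": -0.5,"ry": -5.82,"rz": -1.57},
    {"x": -529,"y": -478,"z": -80,"rx": -0.5,"ry": -5.82,"rz": -1.57},
    {"x": -529,"y": -478,"z": -80,"rx": -0.5,"ry": -5.82,"rz": -1.57}
  ]
}}

```text
validation failed for argument at $.ro...
```

>>> {"api": "apply_moves", "payload": {
  "rows": [
    {},
    {}
  ]
}}

```text
validation failed for argument at $.ro...
```

Run:
```python
from h import *
C=frame(); R=C@np.diag([-1,1,-1.]); g=np.array([.601,-.055,.108])
s=read_state(); print(s['time_s'],np.round(s['position'],3),np.round(s['joint_positions'],1)); print(delta(R,g+.07*C[:,2],s))
```

```text
0.1 [0.215 0.586 0.247] [ 59.6  30.3  82.1   0.   67.7 -10.2]
(array([-540.3, -476.2,   77.1]), array([-0.514, -5.824, -1.569]))
```

>>> {"api": "apply_moves", "payload": {
  "rows": [
    {"x": 0,"y": 0,"z": -80,"rx": 0,"ry": 0,"rz": 0,"claw": 0},
    {"x": 0,"y": 0,"z": -80,"rx": 0,"ry": 0,"rz": 0,"claw": 0},
    {"x": -529,"y": -478,"z": -80,"rx": 0,"ry": -3,"rz": 0,"claw": 0},
    {"x": -529,"y": -478,"z": -80,"rx": -0.5,"ry": -5.82,"rz": -1.57,"claw": 0},
    {"x": -529,"y": -478,"z": -80,"rx": -0.5,"ry": -5.82,"rz": -1.57,"claw": 0},
    {"x": -529,"y": -478,"z": -80,"rx": -0.5,"ry": -5.82,"rz": -1.57,"claw": 0},
    {"x": -529,"y": -478,"z": -80,"rx": -0.5,"ry": -5.82,"rz": -1.57,"claw": 0},
    {"x": -529,"y": -478,"z": -80,"rx": -0.5,"ry": -5.82,"rz": -1.57,"claw": 0},
    {"x": -529,"y": -478,"z": -80,"rx": -0.5,"ry": -5.82,"rz": -1.57,"claw": 0},
    {"x": -529,"y": -478,"z": -80,"rx": -0.5,"ry": -5.82,"rz": -1.57,"claw": 0}
  ]
}}

```text
time_s: 1.35
position: [0.4484, 0.1425, 0.3277]
tcp_rot: [[-0.805, 0.18, 0.565], [0.148, 0.984, -0.103], [-0.574, 0.0, -0.819]]
force: [-0.0, 0.9, 0.1]
opening: 0.996
grasp_force: 0.0
```

Run:
```python
from h import *
C=frame(); R=C@np.diag([-1,1,-1.]); g=np.array([.601,-.055,.108])
print(delta(R,g+.09*C[:,2]))
```

```text
(array([ -26. , -166.8,  190.4]), array([ 0.004,  0.009, -0.001]))
```

>>> {"api": "apply_moves", "payload": {
  "rows": [
    {"x": -26,"y": -167,"z": 100,"rx": 0,"ry": 0,"rz": 0,"claw": 0},
    {"x": -26,"y": -167,"z": 100,"rx": 0,"ry": 0,"rz": 0,"claw": 0},
    {"x": -26,"y": -167,"z": 100,"rx": 0,"ry": 0,"rz": 0,"claw": 0},
    {"x": -26,"y": -167,"z": 190,"rx": 0,"ry": 0,"rz": 0,"claw": 0},
    {"x": -26,"y": -167,"z": 190,"rx": 0,"ry": 0,"rz": 0,"claw": 0},
    {"x": -26,"y": -167,"z": 190,"rx": 0,"ry": 0,"rz": 0,"claw": 0},
    {"x": -26,"y": -167,"z": 190,"rx": 0,"ry": 0,"rz": 0,"claw": 0}
  ]
}}

```text
time_s: 2.22
position: [0.5445, -0.0331, 0.2026]
tcp_rot: [[-0.81, 0.177, 0.559], [0.149, 0.984, -0.097], [-0.568, 0.005, -0.823]]
force: [0.5, 0.8, -0.4]
opening: 0.997
grasp_force: 0.0
```

```bash
cat > guard.py <<'E'
from h import *
def guard(n="wrist"):
    p,im,d=cam(n); X=cloud(p,d); C=frame()
    hsv=cv2.cvtColor(im,cv2.COLOR_RGB2HSV)
    m=(cv2.inRange(hsv,(23,140,100),(32,255,255))>0)&(d>0)
    pts=X[m]; c0=np.median(pts,0); A=pts-c0
    for _ in range(4):
        w=np.linalg.svd(A-A.mean(0),full_matrices=False)[2][2]; A=A[abs((A-A.mean(0))@w)<.003]
    w*=np.sign(w[2]); h=(A.mean(0)@C[:,2])
    L=(A@C[:,:2]).astype(np.float32)
    print("n",w.round(3),"yaw",np.degrees(np.arctan2(-w[1],-w[0])).round(2),"tilt",np.degrees(np.arccos(w[2])).round(2),"rect",cv2.minAreaRect(L))
    Q=(X-c0)@C; q=(d>0)&(abs(Q[...,0])<.06)&(abs(Q[...,1])<.06)&(Q[...,2]>h+.022)&(Q[...,2]<h+.04)&(hsv[...,2]<90)
    B=Q[q]; lo,hi=np.percentile(B,2,0),np.percentile(B,98,0); print("bar",len(B),lo.round(4),hi.round(4),"h",h.round(4),cv2.minAreaRect(B[:,:2].astype(np.float32)))
    top=np.median(B[:,2]); c=np.r_[(lo+hi)[:2]/2,h+.018]
    print("top above plate",(top-h).round(4)); g=c0+C@c; print("guard_grip",g.round(4)); return g,im
E
python3 - <<'E'
from guard import *
s=read_state(); print(s['time_s'],np.round(s['position'],4),np.round(s['joint_positions'],1))
g,im=guard(); cv2.imwrite("pics/w1.png",im[...,::-1])
C=frame(); R=C@np.diag([-1,1,-1.]); print(delta(R,g+.005*C[:,2]))
E
```

```text
2.225 [ 0.5445 -0.0331  0.2026] [ -17.5   22.9  120.4   61.9    5.  -157.7]
n [-0.562  0.103  0.821] yaw -10.35 tilt 34.85 rect ((0.0063820406794548035, -0.003118235617876053), (0.06496674567461014, 0.0830913558602333), 89.98988342285156)
bar 1079 [-0.0156 -0.0097  0.0243] [0.0241 0.0042 0.0304] h -0.0008 ((0.004860455170273781, -0.002531261183321476), (0.014838660135865211, 0.04200495406985283), 88.75287628173828)
top above plate 0.0296
guard_grip [ 0.6    -0.053   0.1035]
(array([  9.8,  -7.3, 100.7]), array([ 0.021, -0.071, -0.013]))
```

View pics/w1.png

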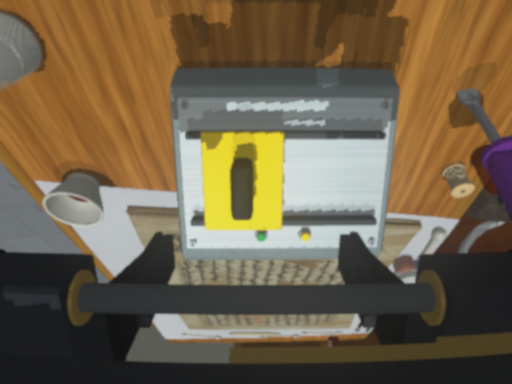

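The wrist view shows the guard plate at (242,180) with its black bar at (242,188). The bar measures 42x15 mm and the plate 83x65 mm, which agrees with the given sizes. J5 is close to zero, so the wrist is near a singularity. I'll use a smaller tilt for the guard.

```bash
cat >> h.py <<'E'
import json,os
def log():
    s=read_state(); L=json.load(open('log.json')) if os.path.exists('log.json') else [[[59.617,30.274,82.147,.001,67.69,-10.229],[.215,.586,.247],[[-0.939,0.345,-0.001],[0.345,0.939,-0.002],[0.0,-0.002,-1.0]]]]
    L.append([np.array(s['joint_positions']).tolist(),np.array(s['position']).tolist(),np.array(s['tcp_rot']).reshape(3,3).tolist()]); json.dump(L,open('log.json','w'))
    print(s['time_s'],"pos",np.round(s['position'],4),"J",np.round(s['joint_positions'],1),"F",np.round(s['force'],1),"op",round(s['opening'],3),round(s['grasp_force'],1)); return s
E
python3 - <<'E'
from h import *
log(); T=frame(-10.4,12); R=T@np.diag([-1,1,-1.]); g=np.array([.600,-.053,.1035]); n=frame()[:,2]
print(delta(R,g+.005*n+.08*T[:,2]))
E
```

```text
2.275 pos [ 0.5468 -0.0361  0.2009] J [ -17.7   23.3  120.2   62.3    4.8 -158.1] F [ 2.3 -1.2 -1.6] op 1.001 0.0
(array([-23.3,  -7.1,  27.2]), array([ 0.023,  3.762, -0.008]))
```

>>> {"api": "apply_moves", "payload": {
  "rows": [
    {"x": -24,"y": -5,"z": 27,"rx": 0,"ry": 1.2,"rz": 0,"claw": 0},
    {"x": -24,"y": -5,"z": 27,"rx": 0,"ry": 2.4,"rz": 0,"claw": 0},
    {"x": -24,"y": -5,"z": 27,"rx": 0,"ry": 3.8,"rz": 0,"claw": 0},
    {"x": -24,"y": -5,"z": 27,"rx": 0,"ry": 3.8,"rz": 0,"claw": 0},
    {"x": -24,"y": -5,"z": 27,"rx": 0,"ry": 3.8,"rz": 0,"claw": 0},
    {"x": -24,"y": -5,"z": 27,"rx": 0,"ry": 3.8,"rz": 0,"claw": 0}
  ]
}}

```text
time_s: 3.02
position: [0.5766, -0.0429, 0.1938]
tcp_rot: [[-0.963, 0.177, 0.202], [0.174, 0.984, -0.03], [-0.204, 0.007, -0.979]]
force: [0.1, 0.2, -0.7]
opening: 1.0
grasp_force: 0.0
```

Run:
```python
from h import *
s=log(); T=frame(-10.4,12); R=T@np.diag([-1,1,-1.]); g=np.array([.600,-.053,.1035]); n=frame()[:,2]
print(delta(R,g+.006*n,s))
```

```text
3.025 pos [ 0.5766 -0.0429  0.1938] J [-16.1  27.1 100.4   2.4  40.8 -97.6] F [ 0.1  0.2 -0.7] op 1.0 0.0
(array([-3.5, -6.3, 81.9]), array([ 0.07 , -0.036,  0.022]))
```

>>> {"api": "apply_moves", "payload": {
  "rows": [
    {"x": -3.5,"y": -6,"z": 40,"rx": 0,"ry": 0,"rz": 0,"claw": 0},
    {"x": -3.5,"y": -6,"z": 70,"rx": 0,"ry": 0,"rz": 0,"claw": 0},
    {"x": -3.5,"y": -6,"z": 79,"rx": 0,"ry": 0,"rz": 0,"claw": 0},
    {"x": -3.5,"y": -6,"z": 79,"rx": 0,"ry": 0,"rz": 0,"claw": 0},
    {"x": -3.5,"y": -6,"z": 79,"rx": 0,"ry": 0,"rz": 0,"claw": 255},
    {"x": -3.5,"y": -6,"z": 79,"rx": 0,"ry": 0,"rz": 0,"claw": 255},
    {"x": -3.5,"y": -6,"z": 79,"rx": 0,"ry": 0,"rz": 0,"claw": 255},
    {"x": -3.5,"y": -6,"z": 79,"rx": 0,"ry": 0,"rz": 0,"claw": 255},
    {"x": -3.5,"y": -6,"z": 79,"rx": 0,"ry": 0,"rz": 0,"claw": 255},
    {"x": -3.5,"y": -6,"z": 79,"rx": 0,"ry": 0,"rz": 0,"claw": 255}
  ]
}}

```text
time_s: 4.28
position: [0.5964, -0.0529, 0.1179]
tcp_rot: [[-0.963, 0.177, 0.202], [0.175, 0.984, -0.031], [-0.205, 0.005, -0.979]]
force: [-0.1, 0.3, 0.4]
opening: 0.406
grasp_force: 0.0
```

Run:
```python
from h import *
s=log(); C=frame(); R=np.array(s['tcp_rot']).reshape(3,3); print((R.T@C[:,1]).round(3))
```

```text
4.275 pos [ 0.5964 -0.0529  0.1179] J [-16.5  35.4 100.7   3.   32.3 -98.6] F [-0.1  0.3  0.4] op 0.406 0.0
[-0.002  1.     0.006]
```

>>> {"api": "apply_moves", "payload": {
  "rows": [
    {"x": 0,"y": 0,"z": 0,"rx": 0,"ry": 0,"rz": 0,"claw": 255},
    {"x": 0,"y": 0,"z": 0,"rx": 0,"ry": 0,"rz": 0,"claw": 255},
    {"x": 0,"y": 0,"z": 0,"rx": 0,"ry": 0,"rz": 0,"claw": 255},
    {"x": 0,"y": 0,"z": 0,"rx": 0,"ry": 0,"rz": 0,"claw": 255},
    {"x": 0,"y": 15,"z": 0,"rx": 0,"ry": 0,"rz": 0,"claw": 255},
    {"x": 0,"y": 30,"z": 0,"rx": 0,"ry": 0,"rz": 0,"claw": 255},
    {"x": 0,"y": 45,"z": 0,"rx": 0,"ry": 0,"rz": 0,"claw": 255},
    {"x": 0,"y": 60,"z": 0,"rx": 0,"ry": 0,"rz": 0,"claw": 255},
    {"x": 0,"y": 64,"z": 0,"rx": 0,"ry": 0,"rz": 0,"claw": 255},
    {"x": 0,"y": 64,"z": 0,"rx": 0,"ry": 0,"rz": 0,"claw": 255}
  ]
}}

```text
time_s: 5.52
position: [0.608, 0.011, 0.118]
tcp_rot: [[-0.963, 0.177, 0.203], [0.174, 0.984, -0.03], [-0.205, 0.006, -0.979]]
force: [3.7, 0.0, -7.4]
opening: 0.181
grasp_force: 30.0
```

>>> {"api": "apply_moves", "payload": {
  "rows": [
    {"x": 0,"y": 3,"z": 0,"rx": 0,"ry": 0,"rz": 0,"claw": 255},
    {"x": 0,"y": 6,"z": 0,"rx": 0,"ry": 0,"rz": 0,"claw": 255},
    {"x": 0,"y": 9,"z": 0,"rx": 0,"ry": 0,"rz": 0,"claw": 255},
    {"x": 0,"y": 9,"z": 0,"rx": 0,"ry": 0,"rz": 0,"claw": 255}
  ]
}}

```text
time_s: 6.02
position: [0.6093, 0.018, 0.118]
tcp_rot: [[-0.963, 0.177, 0.202], [0.174, 0.984, -0.032], [-0.204, 0.004, -0.979]]
force: [2.9, -6.3, -9.1]
opening: 0.181
grasp_force: 30.0
```

Run:
```python
from h import *
s=log(); C=frame(); print(C[:,1]@(np.array(s['position'])-[.5964,-.0529,.1179]))
```

```text
6.025 pos [0.6093 0.018  0.118 ] J [ -8.8  36.   99.   -0.1  33.3 -88.4] F [ 2.9 -6.3 -9.1] op 0.181 30.0
0.07208001451664148
```

>>> {"api": "apply_moves", "payload": {
  "rows": [
    {"x": 0,"y": 3,"z": 0,"rx": 0,"ry": 0,"rz": 0,"claw": 255},
    {"x": 0,"y": 4,"z": 0,"rx": 0,"ry": 0,"rz": 0,"claw": 255},
    {"x": 0,"y": 4,"z": 0,"rx": 0,"ry": 0,"rz": 0,"claw": 255}
  ]
}}

```text
time_s: 6.4
position: [0.6093, 0.0183, 0.118]
tcp_rot: [[-0.964, 0.177, 0.2], [0.173, 0.984, -0.037], [-0.203, -0.001, -0.979]]
force: [-1.4, -18.8, -9.1]
opening: 0.181
grasp_force: 30.0
```

Run:
```python
from h import *
s=log(); C=frame(); print(C[:,1]@(np.array(s['position'])-[.5964,-.0529,.1179]), np.array(s['position'])+.006*np.array(s['tcp_rot']).reshape(3,3)[:,2])
```

```text
6.4 pos [0.6093 0.0183 0.118 ] J [ -8.6  36.   98.9  -0.7  33.4 -87.9] F [ -1.4 -18.8  -9.1] op 0.181 30.0
0.07240066435828778 [0.61053276 0.01811537 0.11211032]
```

>>> {"api": "apply_moves", "payload": {
  "rows": [
    {"x": 0,"y": -3,"z": 0,"rx": 0,"ry": 0,"rz": 0,"claw": 0},
    {"x": 0,"y": -3,"z": 0,"rx": 0,"ry": 0,"rz": 0,"claw": 0},
    {"x": 0,"y": -3,"z": 0,"rx": 0,"ry": 0,"rz": 0,"claw": 0},
    {"x": 0,"y": -3,"z": 0,"rx": 0,"ry": 0,"rz": 0,"claw": 0},
    {"x": 0,"y": -3,"z": 0,"rx": 0,"ry": 0,"rz": 0,"claw": 0},
    {"x": 0,"y": -3,"z": -30,"rx": 0,"ry": 0,"rz": 0,"claw": 0},
    {"x": 0,"y": -30,"z": -80,"rx": 0,"ry": 1,"rz": 0,"claw": 0},
    {"x": 30,"y": -60,"z": -130,"rx": 0,"ry": 0,"rz": 0,"claw": 0},
    {"x": 30,"y": -60,"z": -130,"rx": 0,"ry": 0,"rz": 0,"claw": 0},
    {"x": 30,"y": -60,"z": -130,"rx": 0,"ry": 0,"rz": 0,"claw": 0}
  ]
}}

```text
time_s: 7.65
position: [0.5443, -0.0269, 0.2396]
tcp_rot: [[-0.963, 0.178, 0.204], [0.175, 0.984, -0.031], [-0.206, 0.005, -0.979]]
force: [-0.0, -0.9, 0.1]
opening: 0.996
grasp_force: 0.0
```

Run:
```python
from guard import *
log(); p,im,d=cam("wrist"); np.savez("w2",im=im,d=d,X=cloud(p,d)); cv2.imwrite("pics/w2.png",im[...,::-1])
g=guard()[0]; C=frame(); print(C.T@g, C.T@np.array([.61053,.01812,.1121]))
```

```text
7.65 pos [ 0.5443 -0.0269  0.2396] J [-15.3  20.8 102.3   1.9  45.1 -96.2] F [-0.  -0.9  0.1] op 0.996 0.0
n [-0.569  0.113  0.815] yaw -11.19 tilt 35.46 rect ((0.0009931623935699463, 0.007881291210651398), (0.08221978694200516, 0.06504159420728683), 0.5394415259361267)
bar 832 [-0.0185 -0.0013  0.0222] [0.019  0.0133 0.0305] h -0.0006 ((0.00022118911147117615, 0.00603676401078701), (0.014939365908503532, 0.04101512208580971), 89.25205993652344)
top above plate 0.0294
guard_grip [0.6135 0.0162 0.1045]
[ 0.55187598  0.12667267 -0.25883208] [ 0.55351918  0.12803467 -0.25072947]
```

View pics/w2.png

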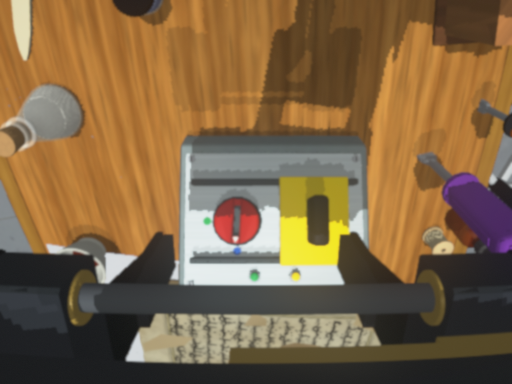

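The guard is open. The selector is at (236,220), its white pointer at (236,238) points at the blue dot (237,251), and the green dot is at (207,221). Next I measure the selector and fit a kinematic model.

```bash
cat > kin.py <<'E'
from h import *
from scipy.optimize import least_squares
def fk(q,k):
    a1,d1,L1,L2,e,d,a3,a5=k; q=np.asarray(q,float)
    r=lambda ax,a:Rn.from_euler(ax,a,degrees=True).as_matrix()
    R=r('z',q[0]); p=np.array([0,0,d1])+R@[a1,e,0]
    R=R@r('y',q[1]); p=p+R@[0,0,L1]
    R=R@r('y',q[2]); p=p+R@[a3,0,L2]
    R=R@r('z',-q[3]*S4)@r('y',q[4]); p=p+R@[a5,0,0]
    R=R@r('z',q[5]); 
    R=R@r('z',90); p=p+R@[0,0,d]   # tool x
    return p,R
S4=-1
def fit():
    L=json.load(open('log.json'))
    f=lambda k:np.concatenate([fk(q,k)[0]-p for q,p,_ in L]+[1e-3*(k-K0)])
    K0=np.array([0,.2,.4,.4,.11,.25,0,0])
    s=least_squares(f,K0); return s.x,np.abs(s.fun[:3*len(L)]).max(),[Rn.from_matrix(fk(q,s.x)[1].T@np.array(R)).magnitude()*57.3 for q,_,R in L]
def ik(R,grasp,q0,k):
    t=np.array(grasp)-.006*R[:,2]
    def f(q):
        p,r=fk(q,k); return np.r_[(p-t)*3,Rn.from_matrix(r.T@R).as_rotvec()]
    s=least_squares(f,q0,bounds=([-176,-43,12.5,-82,0,-163.5],[176,126,139.9,262,151.6,163.5])); return s.x.round(1),np.abs(s.fun).max().round(4)
E
python3 - <<'E'
import kin; from kin import *
for s4 in(1,-1):
    kin.S4=s4; k,e,r=fit(); print(s4,k.round(4),e,np.round(r,2))
C=frame(); f=np.load("w2.npz"); im,d,X=f['im'],f['d'],f['X']; hsv=cv2.cvtColor(im,cv2.COLOR_RGB2HSV)
m=((cv2.inRange(hsv,(0,150,80),(6,255,255))|cv2.inRange(hsv,(172,150,80),(180,255,255)))>0)&(d>0)
m[:180]=0;m[260:]=0;m[:,:205]=0;m[:,270:]=0
Q=X@C; q=Q[m]; print("red n",m.sum(),"top z",np.median(q[:,2]), "range",np.percentile(q,1,0).round(4),np.percentile(q,99,0).round(4)); 
(cx,cy),r=cv2.minEnclosingCircle(q[:,:2].astype(np.float32)); print("circle",cx,cy,r,"ellipse",cv2.fitEllipse(cv2.convexHull(q[:,:2].astype(np.float32))))
near=(np.hypot(Q[...,0]-cx,Q[...,1]-cy)<.021)&(d>0)
w=near&(hsv[...,1]<60)&(hsv[...,2]>150); wq=Q[w]; print("white",w.sum(),wq.mean(0), "angle cw deg",np.degrees(np.arctan2(-(wq[:,1].mean()-cy),wq[:,0].mean()-cx)))
s_=near&(hsv[...,1]<140)&~w; sq=Q[s_]; print("slot px",s_.sum(),cv2.minAreaRect(sq[:,:2].astype(np.float32)),"z",np.percentile(sq[:,2],[5,50,95]))
bl=(cv2.inRange(hsv,(100,120,80),(130,255,255))>0)&(np.hypot(Q[...,0]-cx,Q[...,1]-cy)<.05)&(d>0)
gr=(cv2.inRange(hsv,(45,80,60),(90,255,255))>0)&(np.hypot(Q[...,0]-cx,Q[...,1]-cy)<.042)&(d>0)
for n,a in(("blue",bl),("green",gr)): print(n,a.sum(),Q[a].mean(0)-[cx,cy,0])
E
```

```text
1 [-0.0501  0.3102  0.5648  0.4035  0.1179  0.3098  0.0967 -0.0387] 0.010100766571447223 [3.0000e-02 1.2459e+02 4.8600e+00 5.9300e+00 2.7000e-01 1.3600e+00
 3.7800e+00]
-1 [-0.0007  0.2744  0.5879  0.3921  0.111   0.2807  0.1136 -0.    ] 0.00011522214940853925 [0.03 0.   0.   0.   0.   0.   0.  ]
red n 992 top z -0.28263225049327745 range [ 0.5343  0.0341 -0.2852] [ 0.5723  0.0741 -0.2809]
circle 0.5531173944473267 0.0543280765414238 0.021013900637626648 ellipse ((0.5535299777984619, 0.05443824082612991), (0.04019805043935776, 0.04158801957964897), 18.500282287597656)
white 27 [ 0.5700674   0.05324184 -0.2406456 ] angle cw deg 3.666766397684355
slot px 692 ((0.5520516037940979, 0.05142233520746231), (0.03539237007498741, 0.04185406118631363), 68.92994689941406) z [-0.29220324 -0.0486164  -0.04570733]
blue 28 [ 2.90561165e-02  4.06435892e-05 -2.94376542e-01]
green 36 [-2.03106558e-04 -2.96806012e-02 -2.94624713e-01]
```

```bash
cat > plan.py <<'E'
from kin import *
K=fit()[0]; C=frame()
SLOT=C@np.array([.5533,.0542,-.2914]); STAND=np.array([.4638,.201,.088])
def drv_console(phi,up=0): # driver axes with selector angle phi deg cw, tip `up` above slot floor
    D=C@Rn.from_euler('z',-phi,degrees=True).as_matrix(); return D,SLOT+D[:,2]*(.129+up)
def tool(D,th,flip): return D@Rn.from_euler('y',th,degrees=True).as_matrix()@(np.diag([1,-1,-1.]) if flip else np.diag([-1,1,-1.]))
E
python3 - <<'E'
from plan import *
f=np.load("w2.npz"); im,d,X=f['im'],f['d'],f['X']; hsv=cv2.cvtColor(im,cv2.COLOR_RGB2HSV); Q=X@C
near=(np.hypot(Q[...,0]-.5533,Q[...,1]-.0542)<.018)&(Q[...,2]<-.27)&(Q[...,2]>-.3)&(d>0)
s=near&(hsv[...,1]<150); q=Q[s][:,:2]; print(s.sum()); v=np.linalg.svd(q-q.mean(0))[2][0]; print(q.mean(0),"slot cw",np.degrees(np.arctan2(-v[1],v[0]))%180, np.ptp((q-q.mean(0))@v))
for flip in(0,1):
  for th in(0,10,15,20,25,-15,-25):
    q=np.array(json.load(open('log.json'))[-1][0]); q[5]+=180*flip; out=[];ok=0
    Ds=Rn.from_euler('z',4,degrees=True).as_matrix()
    seq=[(Ds,STAND+[0,0,.049]),(Ds,STAND+[0,0,.16])]+[drv_console(4,.06)]+[drv_console(a,0) for a in(4,30,60,92,100)]
    for D,g in seq:
        q,e=ik(tool(D,th,flip),g,np.clip(q,[-175,-43,12.6,-81,.1,-163],[175,126,139,261,151,163]),K); ok=max(ok,e); out.append(q.round(0).astype(int).tolist())
    print(flip,th,ok,out)
E
```

```text
404
[0.55105714 0.05218869] slot cw 174.38996873199352 0.034870529617327596
0 0 0.016 [[11, 30, 105, 0, 45, -83], [11, 21, 99, 0, 61, -83], [-20, 16, 123, 41, 8, -135], [-19, 24, 120, 71, 5, -164], [-19, 25, 121, 96, 5, -164], [-19, 25, 121, 100, 5, -137], [-19, 25, 121, 100, 5, -105], [-19, 25, 121, 100, 5, -97]]
0 10 0 [[10, 34, 98, 1, 58, -85], [10, 24, 92, 1, 73, -84], [-19, 16, 116, 11, 24, -104], [-19, 24, 114, 14, 18, -107], [-22, 24, 116, 33, 18, -102], [-25, 24, 118, 58, 18, -99], [-27, 25, 122, 88, 19, -99], [-27, 26, 123, 95, 19, -99]]
0 15 0 [[10, 35, 95, 2, 65, -85], [10, 27, 90, 2, 79, -85], [-19, 17, 112, 8, 32, -101], [-18, 24, 111, 9, 26, -102], [-23, 24, 112, 28, 26, -98], [-27, 25, 116, 53, 26, -97], [-30, 26, 122, 84, 26, -99], [-30, 27, 123, 93, 26, -100]]
0 20 0 [[10, 37, 92, 2, 71, -85], [10, 29, 87, 2, 84, -85], [-19, 18, 109, 6, 39, -99], [-18, 25, 107, 6, 33, -99], [-24, 25, 109, 25, 34, -96], [-29, 25, 114, 50, 32, -95], [-33, 27, 121, 82, 32, -100], [-34, 28, 123, 90, 33, -101]]
0 25 0 [[9, 39, 89, 2, 77, -86], [9, 31, 84, 2, 90, -85], [-19, 19, 105, 4, 46
[... 1548 characters left out ...]
9, 39, 89, 2, 77, 94], [9, 31, 84, 2, 90, 95], [-19, 19, 105, 4, 46, 83], [-18, 26, 104, 5, 41, 83], [-24, 26, 106, 23, 41, 85], [-31, 26, 112, 48, 39, 86], [-36, 29, 121, 79, 38, 80], [-37, 30, 123, 88, 39, 78]]
1 -15 0.0426 [[12, 28, 115, -5, 23, 103], [12, 16, 108, -3, 41, 100], [-21, 22, 134, 164, 26, -78], [-20, 31, 131, 169, 33, -83], [-14, 30, 129, 190, 28, -72], [-9, 29, 124, 223, 20, -71], [-8, 27, 120, 262, 16, -78], [-9, 28, 120, 262, 15, -71]]
1 -25 0.336 [[13, 28, 121, -34, 7, 132], [13, 14, 115, -8, 26, 106], [-16, 12, 124, -73, 0, 164], [-15, 20, 119, -73, 0, 164], [-17, 20, 120, -49, 0, 164], [-19, 21, 120, -21, 0, 164], [-20, 24, 121, 10, 0, 164], [-20, 24, 122, 18, 0, 164]]
```

Run:
```python
from plan import *
f=np.load("w2.npz"); im,d,X=f['im'],f['d'],f['X']; hsv=cv2.cvtColor(im,cv2.COLOR_RGB2HSV); Q=X@C
z=(Q[...,2]<-.27)&(Q[...,2]>-.3)&(d>0); rr=np.hypot(Q[...,0]-.5533,Q[...,1]-.0542)
for n,m in(("white",z&(rr<.02)&(hsv[...,1]<70)&(hsv[...,2]>140)),("dark",z&(rr<.016)&(hsv[...,1]<150)),("deep",z&(rr<.016)&(Q[...,2]<-.2865))):
    q=Q[m]; q=q[:,:2]-[.5533,.0542]
    if len(q)>5: v=np.linalg.svd(q-q.mean(0))[2][0]; print(n,len(q),q.mean(0).round(4),"dir",(np.degrees(np.arctan2(-v[1],v[0]))+90)%180-90,"ray",np.degrees(np.arctan2(-q[:,1].mean(),q[:,0].mean())))
cv2.imwrite("pics/sel.png",cv2.resize(im[190:260,195:275,::-1],(640,560),interpolation=cv2.INTER_CUBIC))
D=Rn.from_euler('z',4,degrees=True).as_matrix(); print(delta(tool(D,15,0),STAND+[0,0,.049+.11]))
```

```text
white 25 [ 0.0163 -0.0011] dir 11.211385950429559 ray 3.870016991084938
dark 344 [-0.002  -0.0015] dir -3.815815849669704 ray 143.98735219340938
deep 191 [-0.0009  0.    ] dir 3.329531587650891 ray -176.99348253106447
(array([113.6, 210.2, -37.1]), array([ 0.119,  4.45 , -2.384]))
```

View pics/sel.png

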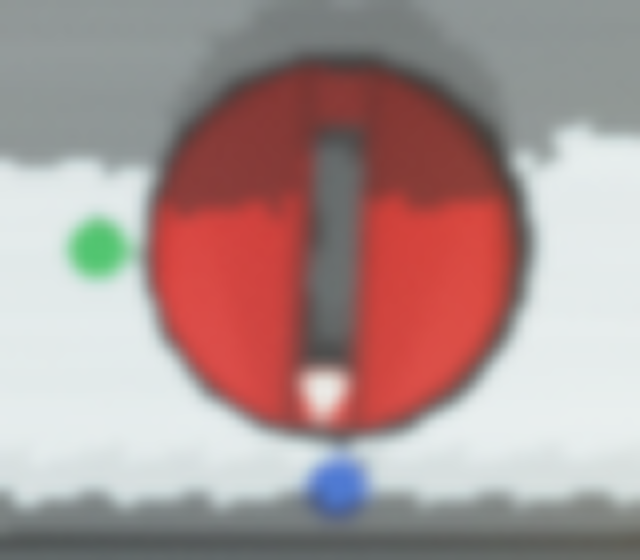

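The slot runs from (340,130) to (325,390), about 3.5° clockwise, and the blue and green dots are confirmed. Now to the driver.

>>> {"api": "apply_moves", "payload": {
  "rows": [
    {"x": 30,"y": 50,"z": -37,"rx": 0,"ry": 1,"rz": -0.5,"claw": 0},
    {"x": 57,"y": 105,"z": -37,"rx": 0.06,"ry": 2.2,"rz": -1.2,"claw": 0},
    {"x": 85,"y": 158,"z": -37,"rx": 0.09,"ry": 3.3,"rz": -1.8,"claw": 0},
    {"x": 113.6,"y": 210,"z": -37,"rx": 0.12,"ry": 4.45,"rz": -2.38,"claw": 0},
    {"x": 113.6,"y": 210,"z": -37,"rx": 0.12,"ry": 4.45,"rz": -2.38,"claw": 0},
    {"x": 113.6,"y": 210,"z": -37,"rx": 0.12,"ry": 4.45,"rz": -2.38,"claw": 0},
    {"x": 113.6,"y": 210,"z": -37,"rx": 0.12,"ry": 4.45,"rz": -2.38,"claw": 0}
  ]
}}

```text
time_s: 8.62
position: [0.4649, 0.1998, 0.2529]
tcp_rot: [[-0.964, -0.067, -0.258], [-0.065, 0.998, -0.018], [0.259, -0.001, -0.966]]
force: [-1.3, -0.4, -0.1]
opening: 1.001
grasp_force: 0.0
```

Run:
```python
from plan import *
s=log(); p,im,d=cam("wrist"); X=cloud(p,d); hsv=cv2.cvtColor(im,cv2.COLOR_RGB2HSV)
q=(d>0)&(np.hypot(X[...,0]-.4638,X[...,1]-.201)<.03)
m=q&(X[...,2]>.172)&(X[...,2]<.19); print(m.sum(),X[m].mean(0).round(4),cv2.minAreaRect(X[m][:,:2].astype(np.float32)))
m=(d>0)&(np.hypot(X[...,0]-.4638,X[...,1]-.201)<.05)&(abs(X[...,2]-.088)<.004); print(m.sum(),cv2.minAreaRect(X[m][:,:2].astype(np.float32)) if m.any() else 0)
cv2.imwrite("pics/w3.png",im[...,::-1])
D=Rn.from_euler('z',4,degrees=True).as_matrix(); print(delta(tool(D,15,0),STAND+[0,0,.049]))
```

```text
8.625 pos [0.4649 0.1998 0.2529] J [  9.7  26.6  89.7   1.5  78.6 -84.6] F [-1.3 -0.4 -0.1] op 1.001 0.0
1354 [0.4621 0.202  0.1784] ((0.4629838764667511, 0.20201842486858368), (0.03164660185575485, 0.021362071856856346), 6.901052474975586)
2429 ((0.46317657828330994, 0.20204833149909973), (0.059284571558237076, 0.06055518984794617), 86.89375305175781)
(array([-29. ,   1.5, 106.5]), array([ 0.001,  0.004, -0.028]))
```

View pics/w3.png

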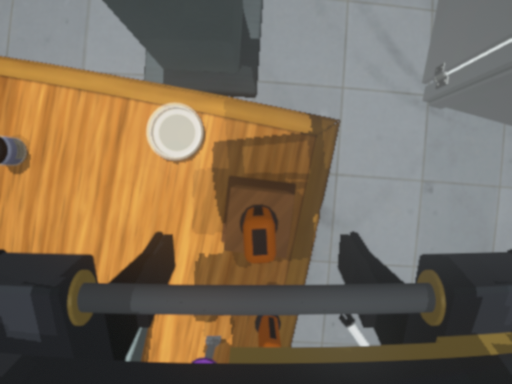

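The driver handle is at (258,235), yaw about 6°, centred on the stand. I descend and grip it.

>>> {"api": "apply_moves", "payload": {
  "rows": [
    {"x": -12,"y": 2,"z": 45,"rx": 0,"ry": 0,"rz": -0.35,"claw": 0},
    {"x": -22,"y": 2.5,"z": 80,"rx": 0,"ry": 0,"rz": -0.35,"claw": 0},
    {"x": -28.5,"y": 2.5,"z": 106,"rx": 0,"ry": 0,"rz": -0.35,"claw": 0},
    {"x": -28.5,"y": 2.5,"z": 106,"rx": 0,"ry": 0,"rz": -0.35,"claw": 100},
    {"x": -28.5,"y": 2.5,"z": 106,"rx": 0,"ry": 0,"rz": -0.35,"claw": 150},
    {"x": -28.5,"y": 2.5,"z": 106,"rx": 0,"ry": 0,"rz": -0.35,"claw": 255},
    {"x": -28.5,"y": 2.5,"z": 106,"rx": 0,"ry": 0,"rz": -0.35,"claw": 255},
    {"x": -28.5,"y": 2.5,"z": 106,"rx": 0,"ry": 0,"rz": -0.35,"claw": 255},
    {"x": -28.5,"y": 2.5,"z": 106,"rx": 0,"ry": 0,"rz": -0.35,"claw": 255},
    {"x": -28.5,"y": 2.5,"z": 106,"rx": 0,"ry": 0,"rz": -0.35,"claw": 255}
  ]
}}

```text
time_s: 9.93
position: [0.4645, 0.2033, 0.1435]
tcp_rot: [[-0.96, -0.104, -0.258], [-0.103, 0.994, -0.018], [0.258, 0.009, -0.966]]
force: [-0.5, -1.0, 0.1]
opening: 0.288
grasp_force: 0.8
```

>>> {"api": "apply_moves", "payload": {
  "rows": [
    {"x": 0,"y": 0,"z": 0,"rx": 0,"ry": 0,"rz": 0,"claw": 255},
    {"x": 0,"y": 0,"z": 0,"rx": 0,"ry": 0,"rz": 0,"claw": 255},
    {"x": 0,"y": 0,"z": 0,"rx": 0,"ry": 0,"rz": 0,"claw": 255}
  ]
}}

```text
time_s: 10.3
position: [0.4645, 0.2031, 0.1435]
tcp_rot: [[-0.96, -0.104, -0.258], [-0.103, 0.995, -0.018], [0.259, 0.009, -0.966]]
force: [-0.8, -1.6, 1.2]
opening: 0.249
grasp_force: 30.0
```

Run:
```python
from plan import *
s=log(); R=np.array(s['tcp_rot']).reshape(3,3); print(R.round(3),(np.array(s['position'])+.006*R[:,2]).round(4)); print((R.T@[0,0,120]).round(1))
```

```text
10.3 pos [0.4645 0.2031 0.1435] J [ 10.1  35.3  94.9   1.7  64.7 -86.9] F [-0.8 -1.6  1.2] op 0.249 30.0
[[-0.96  -0.104 -0.258]
 [-0.103  0.995 -0.018]
 [ 0.259  0.009 -0.966]] [0.4629 0.203  0.1377]
[  31.     1.1 -115.9]
```

>>> {"api": "apply_moves", "payload": {
  "rows": [
    {"x": 8,"y": 0.3,"z": -29,"rx": 0,"ry": 0,"rz": 0,"claw": 255},
    {"x": 18,"y": 0.6,"z": -68,"rx": 0,"ry": 0,"rz": 0,"claw": 255},
    {"x": 28,"y": 1,"z": -106,"rx": 0,"ry": 0,"rz": 0,"claw": 255},
    {"x": 33.5,"y": 1.2,"z": -125,"rx": 0,"ry": 0,"rz": 0,"claw": 255},
    {"x": 33.5,"y": 1.2,"z": -125,"rx": 0,"ry": 0,"rz": 0,"claw": 255},
    {"x": 33.5,"y": 1.2,"z": -125,"rx": 0,"ry": 0,"rz": 0,"claw": 255}
  ]
}}

```text
time_s: 11.05
position: [0.4638, 0.2032, 0.2718]
tcp_rot: [[-0.96, -0.104, -0.26], [-0.103, 0.995, -0.018], [0.26, 0.009, -0.966]]
force: [-0.2, -0.3, -1.3]
opening: 0.25
grasp_force: 30.0
```

```bash
cat >> plan.py <<'E'
Rg=np.array([[-.96,-.104,-.258],[-.103,.995,-.018],[.259,.009,-.966]]); Rg=Rn.from_matrix(Rg).as_matrix(); Pg=np.array([.4645,.2031,.1435])
Dg=Rn.from_euler('z',6,degrees=True).as_matrix(); Gg=np.array([.463,.203,.137])
RT=Rg.T@Dg; PT=Rg.T@(Gg-Pg)      # driver in tool
def to(D,g,s=None):   # move so driver_grip pose = (D,g)
    s=s or read_state(); R0=np.array(s['tcp_rot']).reshape(3,3); R=D@RT.T; p=g-R@PT
    return (R0.T@(p-np.array(s['position']))*1000).round(1),(Rn.from_matrix(R0.T@R).as_rotvec(degrees=True)/6).round(3)
def drv(s=None):
    s=s or read_state(); R0=np.array(s['tcp_rot']).reshape(3,3); D=R0@RT; return D,np.array(s['position'])+R0@PT
E
python3 - <<'E'
from plan import *
s=log(); D,g=drv(s); print(g,D[:,2]); 
D,g=drv_console(3.5,.07); print(to(D,g,s))
E
```

```text
11.05 pos [0.4638 0.2032 0.2718] J [ 10.1  25.4  88.4   1.6  81.2 -86.4] F [-0.2 -0.3 -1.3] op 0.25 30.0
[0.46230658 0.20309494 0.2652565 ] [1.48284846e-03 1.69238042e-04 9.99998886e-01]
(array([ -21.2, -244.2,   16.7]), array([-0.187, -5.868,  3.222]))
```

>>> {"api": "apply_moves", "payload": {
  "rows": [
    {"x": 0,"y": -50,"z": -20,"rx": -0.03,"ry": -1,"rz": 0.6,"claw": 255},
    {"x": -3,"y": -100,"z": -20,"rx": -0.06,"ry": -2.2,"rz": 1.2,"claw": 255},
    {"x": -8,"y": -150,"z": -15,"rx": -0.1,"ry": -3.4,"rz": 1.9,"claw": 255},
    {"x": -14,"y": -200,"z": -8,"rx": -0.15,"ry": -4.7,"rz": 2.6,"claw": 255},
    {"x": -21.2,"y": -244,"z": 8,"rx": -0.187,"ry": -5.868,"rz": 3.222,"claw": 255},
    {"x": -21.2,"y": -244.2,"z": 16.7,"rx": -0.187,"ry": -5.868,"rz": 3.222,"claw": 255},
    {"x": -21.2,"y": -244.2,"z": 16.7,"rx": -0.187,"ry": -5.868,"rz": 3.222,"claw": 255},
    {"x": -21.2,"y": -244.2,"z": 16.7,"rx": -0.187,"ry": -5.868,"rz": 3.222,"claw": 255},
    {"x": -21.2,"y": -244.2,"z": 16.7,"rx": -0.187,"ry": -5.868,"rz": 3.222,"claw": 255}
  ]
}}

```text
time_s: 12.18
position: [0.5067, -0.0368, 0.2495]
tcp_rot: [[-0.912, 0.222, 0.344], [0.224, 0.974, -0.037], [-0.344, 0.043, -0.938]]
force: [-0.2, 0.0, -1.5]
opening: 0.253
grasp_force: 30.0
```

Run:
```python
from plan import *
s=log(); D,g=drv(s); t=g-.129*D[:,2]; print("tip rel slot (console mm)",((t-SLOT)@C*1000).round(1),"Dz",(C.T@D).round(3).tolist())
a,b=to(*drv_console(3.5,.02),s); print(a,b)
p,im,d=cam("wrist"); X=cloud(p,d); np.savez("w4",im=im,d=d,X=X); cv2.imwrite("pics/w4.png",im[...,::-1])
# shaft/blade points near the predicted driver axis
Y=(X-g)@D; m=(d>0)&(abs(Y[...,0])<.03)&(abs(Y[...,1])<.03)&(Y[...,2]<-.055)&(Y[...,2]>-.135)
for lo,hi in((-.075,-.055),(-.095,-.075),(-.115,-.095),(-.135,-.115)):
    q=Y[m&(Y[...,2]>lo)&(Y[...,2]<hi)]
    if len(q): print(lo,len(q),np.percentile(q,5,0).round(4),np.percentile(q,95,0).round(4))
```

```text
12.175 pos [ 0.5067 -0.0368  0.2495] J [ -19.4   15.2  112.3    8.4   33.  -102.3] F [-0.2  0.  -1.5] op 0.253 30.0
tip rel slot (console mm) [ 2.4  1.4 70.6] Dz [[0.998, 0.06, -0.003], [-0.06, 0.998, -0.002], [0.003, 0.002, 1.0]]
[-11.1  -1.9  49.4] [0.013 0.025 0.018]
-0.135 14 [-0.0095 -0.0002 -0.1285] [-0.009   0.0032 -0.117 ]
```

View pics/w4.png

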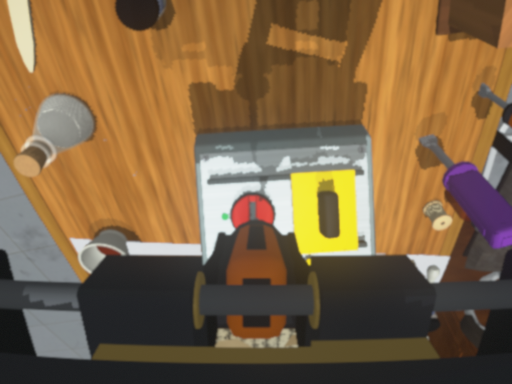

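The wrist view shows the driver blade at (253,210), over the selector disc at (253,213). I'll compare blade and disc in the same pictures.

```bash
cat > cmp.py <<'E'
from plan import *
def red(im,d,X):
    hsv=cv2.cvtColor(im,cv2.COLOR_RGB2HSV); Q=(X-SLOT)@C
    m=((cv2.inRange(hsv,(0,150,60),(6,255,255))|cv2.inRange(hsv,(172,150,60),(180,255,255)))>0)&(d>0)&(abs(Q[...,2]-.009)<.006)&(np.hypot(Q[...,0],Q[...,1])<.03)
    q=Q[m][:,:2]
    if len(q)<30: return
    h=cv2.convexHull(q.astype(np.float32))[:,0]; lo,hi=q.min(0),q.max(0)
    f=lambda c:np.hypot(*(h-c).T)-.021
    print("red",len(q),"ext",(lo*1e3).round(1),(hi*1e3).round(1),"fit",(least_squares(f,[0,0],loss='soft_l1',f_scale=.001).x*1e3).round(1))
def axis(d,X,s):
    D,g=drv(s); Y=(X-g)@D
    for lo,hi in((-.08,-.055),(-.1,-.08),(-.115,-.1),(-.131,-.117)):
        q=Y[(d>0)&(abs(Y[...,0])<.02)&(abs(Y[...,1])<.02)&(Y[...,2]>lo)&(Y[...,2]<hi)]
        if len(q)>3: print("axis",lo,len(q),(np.percentile(q,5,0)*1e3).round(1),(np.percentile(q,95,0)*1e3).round(1))
E
python3 - <<'E'
from cmp import *
s=read_state(); f=np.load("w4.npz"); red(f['im'],f['d'],f['X'])
for n in("scene","top"):
    p,im,d=cam(n); X=cloud(p,d); print(n); red(im,d,X); axis(d,X,s); np.savez(n+"2",im=im,d=d,X=X)
    D,g=drv(s); v=np.array(p['xyz'])-g; print("view dir in driver",(D.T@v/np.linalg.norm(v)).round(2))
E
```

```text
red 687 ext [-21.1 -20.3] [ 9.1 20.5] fit [-0.4  0.1]
scene
red 130 ext [-18.1 -20.1] [19.7 21.5] fit [0.5 1.2]
axis -0.08 12 [ -1.7   3.  -78.3] [  4.9   6.3 -67.6]
axis -0.1 20 [ -3.    0.7 -98.8] [  4.9   6.2 -81. ]
axis -0.115 18 [  -5.1    0.8 -114.1] [   7.3    6.3 -100.4]
axis -0.131 22 [  -6.6    1.1 -127.5] [   9.2    3.8 -118.4]
view dir in driver [0.02 0.63 0.77]
top
red 198 ext [-20.2 -22.8] [22.8 18.7] fit [ 1.9 -2. ]
axis -0.1 14 [  1.9  -5.4 -97.7] [  6.    2.5 -82.2]
axis -0.115 12 [   3.3   -3.3 -113.1] [   7.9    2.3 -101.3]
axis -0.131 4 [  10.1   -2.8 -125.6] [  11.    -0.2 -119.5]
view dir in driver [ 0.42 -0.    0.91]
```

>>> {"api": "apply_moves", "payload": {
  "rows": [
    {"x": -5,"y": -2.7,"z": 22,"rx": 0.013,"ry": 0.025,"rz": 0.018,"claw": 255},
    {"x": -10,"y": -2.7,"z": 45,"rx": 0.013,"ry": 0.025,"rz": 0.018,"claw": 255},
    {"x": -11,"y": -2.7,"z": 49,"rx": 0.013,"ry": 0.025,"rz": 0.018,"claw": 255},
    {"x": -11,"y": -2.7,"z": 49,"rx": 0.013,"ry": 0.025,"rz": 0.018,"claw": 255},
    {"x": -11,"y": -2.7,"z": 49,"rx": 0.013,"ry": 0.025,"rz": 0.018,"claw": 255}
  ]
}}

```text
time_s: 12.95
position: [0.5321, -0.0445, 0.2074]
tcp_rot: [[-0.912, 0.226, 0.341], [0.227, 0.973, -0.038], [-0.341, 0.043, -0.939]]
force: [0.2, 0.2, -2.0]
opening: 0.249
grasp_force: 30.0
```

```bash
cat >> cmp.py <<'E'
def st():
    s=log(); D,g=drv(s); t=g-.129*D[:,2]; A=C.T@D; print("tip rel slot mm",((t-SLOT)@C*1000).round(1),"phi",np.degrees(np.arctan2(-A[1,0],A[0,0])).round(1),"tilt xy deg",np.degrees(A[:2,2]).round(1),"F console",(C.T@np.array(s['force'])).round(1),"M",np.round(C.T@np.array(s['moment']),2)); return s
E
python3 - <<'E'
from cmp import *
s=st(); D,g=drv_console(3.5,-.001); print(to(D,g-.0008*D[:,1],s))
p,im,d=cam("wrist"); X=cloud(p,d); red(im,d,X); axis(d,X,s)
E
```

```text
12.95 pos [ 0.5321 -0.0445  0.2074] J [ -19.1   21.4  111.6    9.4   27.6 -103.2] F [ 0.2  0.2 -2. ] op 0.249 30.0
tip rel slot mm [-0.6 -1.9 21. ] phi 3.6 tilt xy deg [0.  0.1] F console [-1.   0.2 -1.7] M [-0.    0.33  0.05]
(array([-6.1,  0.8, 21.1]), array([-0.007, -0.001, -0.017]))
red 549 ext [-20.9 -20.8] [ 4.5 21. ] fit [-0.1  0.1]
axis -0.131 10 [  -9.5    0.2 -128.7] [  -8.9    3.2 -118.9]
```

>>> {"api": "apply_moves", "payload": {
  "rows": [
    {"x": -2.5,"y": 0.6,"z": 9,"rx": 0,"ry": 0,"rz": 0,"claw": 255},
    {"x": -4,"y": 0.6,"z": 14,"rx": 0,"ry": 0,"rz": 0,"claw": 255},
    {"x": -5,"y": 0.6,"z": 17,"rx": 0,"ry": 0,"rz": 0,"claw": 255},
    {"x": -5.7,"y": 0.6,"z": 19.8,"rx": 0,"ry": 0,"rz": 0,"claw": 255},
    {"x": -5.7,"y": 0.6,"z": 19.8,"rx": 0,"ry": 0,"rz": 0,"claw": 255}
  ]
}}

```text
time_s: 13.62
position: [0.544, -0.0461, 0.1904]
tcp_rot: [[-0.913, 0.226, 0.341], [0.227, 0.973, -0.038], [-0.34, 0.043, -0.939]]
force: [-3.9, 0.1, 3.5]
opening: 0.252
grasp_force: 30.0
```

Run:
```python
from cmp import *
s=st(); D,g=drv_console(3.5,-.001); print(to(D,g-.0008*D[:,1],s))
```

```text
13.625 pos [ 0.544  -0.0461  0.1904] J [ -18.8   24.   110.9    9.8   25.8 -103.3] F [-3.9  0.1  3.5] op 0.252 30.0
tip rel slot mm [-0.7 -1.3  0.2] phi 3.6 tilt xy deg [0.1 0.1] F console [-1.2 -0.6  5. ] M [-0.12  0.48  0.05]
(array([-0.7,  0.4,  1.1]), array([-0.007, -0.011, -0.017]))
```

The blade is seated: the tip reads 0.2 mm above the slot floor with contact force. Now turning.

```bash
cat >> cmp.py <<'E'
def turn(phis,s,up=-.001):
    for ph in phis:
        D,g=drv_console(ph,up); a,b=to(D,g-.0008*D[:,1],s); print(ph,a.tolist(),b.tolist())
E
python3 - <<'E'
from cmp import *
turn(range(8,54,5),read_state())
E
```

```text
8 [-0.7, 0.3, 1.1] [-0.202, -0.017, 0.708]
13 [-0.6, 0.1, 1.1] [-0.418, -0.024, 1.512]
18 [-0.5, 0.0, 1.1] [-0.634, -0.031, 2.317]
23 [-0.4, -0.1, 1.2] [-0.85, -0.038, 3.122]
28 [-0.3, -0.2, 1.2] [-1.066, -0.045, 3.927]
33 [-0.2, -0.3, 1.2] [-1.282, -0.052, 4.732]
38 [-0.0, -0.3, 1.3] [-1.498, -0.059, 5.537]
43 [0.1, -0.4, 1.3] [-1.714, -0.067, 6.341]
48 [0.2, -0.4, 1.3] [-1.93, -0.074, 7.146]
53 [0.4, -0.5, 1.4] [-2.146, -0.081, 7.951]
```

>>> {"api": "apply_moves", "payload": {
  "rows": [
    {"x": -0.5,"y": 0.2,"z": 0.3,"rx": -0.2,"ry": -0.02,"rz": 0.71,"claw": 255},
    {"x": -0.5,"y": 0.1,"z": 0.3,"rx": -0.42,"ry": -0.02,"rz": 1.51,"claw": 255},
    {"x": -0.5,"y": 0,"z": 0.3,"rx": -0.63,"ry": -0.03,"rz": 2.32,"claw": 255},
    {"x": -0.4,"y": -0.1,"z": 0.4,"rx": -0.85,"ry": -0.04,"rz": 3.12,"claw": 255},
    {"x": -0.3,"y": -0.2,"z": 0.4,"rx": -1.07,"ry": -0.045,"rz": 3.93,"claw": 255},
    {"x": -0.2,"y": -0.3,"z": 0.4,"rx": -1.28,"ry": -0.05,"rz": 4.73,"claw": 255},
    {"x": 0,"y": -0.3,"z": 0.5,"rx": -1.5,"ry": -0.06,"rz": 5.54,"claw": 255},
    {"x": 0.1,"y": -0.4,"z": 0.5,"rx": -1.71,"ry": -0.067,"rz": 6.34,"claw": 255},
    {"x": 0.2,"y": -0.4,"z": 0.5,"rx": -1.93,"ry": -0.074,"rz": 7.15,"claw": 255},
    {"x": 0.4,"y": -0.5,"z": 0.6,"rx": -2.15,"ry": -0.08,"rz": 7.95,"claw": 255}
  ]
}}

```text
time_s: 14.88
position: [0.5428, -0.0464, 0.1895]
tcp_rot: [[-0.475, 0.748, 0.464], [0.872, 0.472, 0.131], [-0.121, 0.466, -0.876]]
force: [-7.8, -0.9, 7.3]
opening: 0.253
grasp_force: 30.0
```

Run:
```python
from cmp import *
s=st(); turn([58,63,68,73,78,83,88,91,94,96],s)
```

```text
14.875 pos [ 0.5428 -0.0464  0.1895] J [-26.7  24.5 115.8  48.6  25.7 -98.9] F [-7.8 -0.9  7.3] op 0.253 30.0
tip rel slot mm [-1.3 -0.5  0.1] phi 53.1 tilt xy deg [ 0. -0.] F console [-2.  -2.3 10.3] M [-0.3   0.96  0.29]
58 [-0.5, 0.4, 1.0] [-0.213, -0.012, 0.785]
63 [-0.4, 0.3, 1.1] [-0.429, -0.019, 1.59]
68 [-0.3, 0.2, 1.1] [-0.645, -0.027, 2.394]
73 [-0.2, 0.1, 1.1] [-0.86, -0.034, 3.199]
78 [-0.1, 0.0, 1.1] [-1.076, -0.042, 4.004]
83 [0.0, -0.1, 1.2] [-1.292, -0.049, 4.809]
88 [0.1, -0.1, 1.2] [-1.508, -0.057, 5.614]
91 [0.2, -0.2, 1.2] [-1.637, -0.061, 6.097]
94 [0.3, -0.2, 1.3] [-1.767, -0.065, 6.58]
96 [0.4, -0.2, 1.3] [-1.853, -0.068, 6.902]
```

>>> {"api": "apply_moves", "payload": {
  "rows": [
    {"x": -0.4,"y": 0.3,"z": -0.2,"rx": -0.21,"ry": -0.01,"rz": 0.785,"claw": 255},
    {"x": -0.4,"y": 0.3,"z": -0.2,"rx": -0.43,"ry": -0.02,"rz": 1.59,"claw": 255},
    {"x": -0.3,"y": 0.2,"z": -0.2,"rx": -0.645,"ry": -0.03,"rz": 2.39,"claw": 255},
    {"x": -0.2,"y": 0.1,"z": -0.2,"rx": -0.86,"ry": -0.03,"rz": 3.2,"claw": 255},
    {"x": -0.1,"y": 0,"z": -0.2,"rx": -1.08,"ry": -0.04,"rz": 4.0,"claw": 255},
    {"x": 0,"y": -0.1,"z": 0,"rx": -1.29,"ry": -0.05,"rz": 4.81,"claw": 255},
    {"x": 0.1,"y": -0.1,"z": 0,"rx": -1.51,"ry": -0.057,"rz": 5.61,"claw": 255},
    {"x": 0.2,"y": -0.2,"z": 0,"rx": -1.64,"ry": -0.06,"rz": 6.1,"claw": 255},
    {"x": 0.3,"y": -0.2,"z": 0,"rx": -1.77,"ry": -0.065,"rz": 6.58,"claw": 255},
    {"x": 0.3,"y": -0.2,"z": 0,"rx": -1.77,"ry": -0.065,"rz": 6.58,"claw": 255}
  ]
}}

```text
time_s: 16.12
position: [0.5422, -0.0458, 0.189]
tcp_rot: [[0.079, 0.787, 0.612], [0.965, -0.214, 0.15], [0.249, 0.579, -0.776]]
force: [-8.8, 0.7, 7.0]
opening: 0.252
grasp_force: 30.0
```

Run:
```python
from cmp import *
s=st(); p,im,d=cam("top"); X=cloud(p,d)
cv2.imwrite("pics/t5.png",cv2.resize(im[140:220,200:310,::-1],(770,560),interpolation=cv2.INTER_CUBIC))
```

```text
16.125 pos [ 0.5422 -0.0458  0.189 ] J [ -30.3   26.3  122.7   88.6   26.  -102.1] F [-8.8  0.7  7. ] op 0.252 30.0
tip rel slot mm [-1.2  0.2  0.1] phi 93.9 tilt xy deg [ 0. -0.] F console [-3.1 -0.9 10.7] M [-0.04  0.95  0.29]
```

View pics/t5.png

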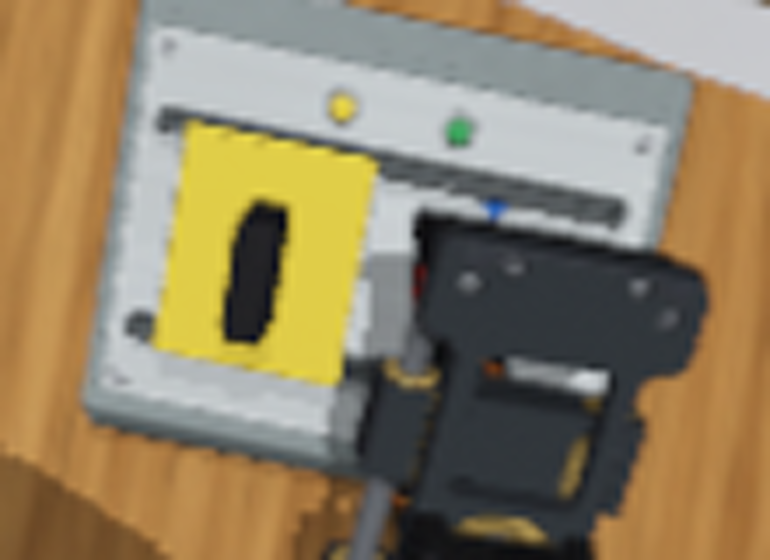

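The top view shows the gripper hiding the selector, with the guard still open at (265,255). I'll check the pointer with the wrist and scene cameras before withdrawing.

```bash
cat >> cmp.py <<'E'
def pointer(n):
    p,im,d=cam(n); X=cloud(p,d); hsv=cv2.cvtColor(im,cv2.COLOR_RGB2HSV); Q=(X-SLOT)@C; rr=np.hypot(Q[...,0],Q[...,1])
    z=(d>0)&(abs(Q[...,2]-.007)<.007); red(im,d,X)
    m=z&(rr<.0195)&(rr>.011)&(hsv[...,1]<70)&(hsv[...,2]>140); q=Q[m]
    print(n,"white",m.sum(),(q.mean(0)*1e3).round(1) if m.any() else "", "cw",np.degrees(np.arctan2(-q[:,1].mean(),q[:,0].mean())).round(1) if m.any() else "")
    dp=z&(rr<.014)&(Q[...,2]<.0045); q=Q[dp][:,:2]
    if len(q)>8: v=np.linalg.svd(q-q.mean(0))[2][0]; print("deep",len(q),np.degrees(np.arctan2(-v[1],v[0]))%180)
    return im
E
python3 - <<'E'
from cmp import *
pointer("scene"); im=pointer("wrist"); cv2.imwrite("pics/w5.png",im[...,::-1])
E
```

```text
red 52 ext [-12.6 -16.2] [20.1 18.2] fit [0.5 0.6]
scene white 0  cw 
red 560 ext [-20.7  -3.2] [20.8 20.2] fit [-0.1  0.1]
wrist white 0  cw 
deep 19 130.33713399573637
```

View pics/w5.png

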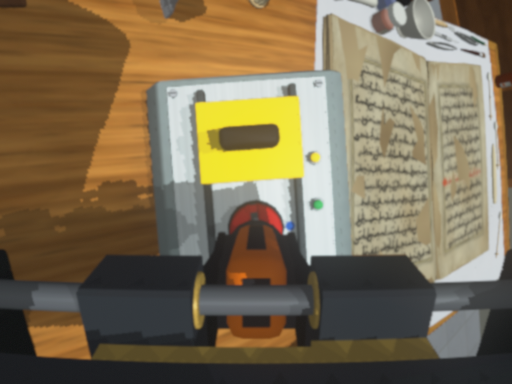

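The wrist view shows the slot under the shaft at (256,215). No pointer is left on the blue side at (290,225), so the selector turned with the blade. I withdraw along the console normal, easing back 2° first.

Run:
```python
from cmp import *
s=read_state()
for ph,up in((92,.0),(92,.02),(92,.08),(60,.09),(30,.1),(4,.1)):turn([ph],s,up)
```

```text
92 [-0.1, 0.3, 0.1] [0.074, 0.003, -0.3]
92 [5.0, 0.5, -19.2] [0.074, 0.003, -0.3]
92 [20.6, 1.0, -77.2] [0.074, 0.003, -0.3]
60 [23.0, 2.0, -86.9] [1.454, 0.05, -5.451]
30 [25.8, 3.0, -96.4] [2.748, 0.094, -10.281]
4 [26.4, 3.5, -96.3] [3.87, 0.132, -14.466]
```

>>> {"api": "apply_moves", "payload": {
  "rows": [
    {"x": 0,"y": 0.3,"z": 0,"rx": 0.07,"ry": 0,"rz": -0.3,"claw": 255},
    {"x": 1.3,"y": 0.3,"z": -5,"rx": 0.07,"ry": 0,"rz": -0.3,"claw": 255},
    {"x": 5,"y": 0.5,"z": -19,"rx": 0.07,"ry": 0,"rz": -0.3,"claw": 255},
    {"x": 13,"y": 0.8,"z": -48,"rx": 0.07,"ry": 0,"rz": -0.3,"claw": 255},
    {"x": 20.6,"y": 1,"z": -77,"rx": 0.07,"ry": 0,"rz": -0.3,"claw": 255},
    {"x": 21,"y": 1.3,"z": -80,"rx": 0.5,"ry": 0.02,"rz": -1.9,"claw": 255},
    {"x": 22,"y": 1.7,"z": -84,"rx": 0.97,"ry": 0.03,"rz": -3.6,"claw": 255},
    {"x": 23,"y": 2,"z": -87,"rx": 1.45,"ry": 0.05,"rz": -5.4,"claw": 255},
    {"x": 23,"y": 2,"z": -87,"rx": 1.45,"ry": 0.05,"rz": -5.4,"claw": 255},
    {"x": 23,"y": 2,"z": -87,"rx": 1.45,"ry": 0.05,"rz": -5.4,"claw": 255}
  ]
}}

```text
time_s: 17.52
position: [0.4936, -0.0374, 0.2634]
tcp_rot: [[-0.379, 0.785, 0.49], [0.923, 0.356, 0.144], [-0.062, 0.507, -0.86]]
force: [-0.1, -0.6, -2.2]
opening: 0.252
grasp_force: 30.0
```

Run:
```python
from cmp import *
s=st(); turn([45,30,15,4],s,.1)
for n in("scene","top","wrist"): pointer(n)
D=Rn.from_euler('z',6,degrees=True).as_matrix(); print("J?",to(D,np.array([.4632,.2022,.265]),s))
```

```text
17.525 pos [ 0.4936 -0.0374  0.2634] J [-30.1  12.5 118.7  41.7  33.8 -85.6] F [-0.1 -0.6 -2.2] op 0.252 30.0
tip rel slot mm [ 0.4 -0.5 89.3] phi 60.5 tilt xy deg [-0. -0.] F console [-1.3 -0.6 -1.8] M [-0.23  0.46  0.19]
45 [3.2, -0.2, -10.2] [0.674, 0.023, -2.495]
30 [3.2, 0.2, -10.2] [1.321, 0.047, -4.909]
15 [3.2, 0.7, -10.2] [1.968, 0.07, -7.324]
4 [3.4, 1.0, -10.1] [2.442, 0.088, -9.095]
red 127 ext [-17.9 -18. ] [19.9 19.1] fit [ 1.1 -0.5]
scene white 0  cw 
deep 15 92.69610256395069
red 102 ext [-11.  -21.4] [23.7 18.4] fit [ 2.6 -2.3]
top white 2 [ -0.3 -17.3   2.4] cw 91.0
red 653 ext [-21.5 -16.7] [19.7 20.8] fit [-0.5  0. ]
wrist white 0  cw 
deep 38 95.83137069240296
J? (array([231.8,  66.8,  13.4]), array([  5.478,   5.938, -11.303]))
```

>>> {"api": "apply_moves", "payload": {
  "rows": [
    {"x": 3,"y": 0,"z": -10,"rx": 0.4,"ry": 0.02,"rz": -1.5,"claw": 255},
    {"x": 3.2,"y": 0,"z": -10,"rx": 0.8,"ry": 0.03,"rz": -3,"claw": 255},
    {"x": 3.2,"y": 0.2,"z": -10,"rx": 1.2,"ry": 0.04,"rz": -4.5,"claw": 255},
    {"x": 3.2,"y": 0.5,"z": -10,"rx": 1.61,"ry": 0.06,"rz": -6,"claw": 255},
    {"x": 3.2,"y": 0.8,"z": -10,"rx": 2.0,"ry": 0.07,"rz": -7.5,"claw": 255},
    {"x": 3.4,"y": 1,"z": -10,"rx": 2.44,"ry": 0.09,"rz": -9.1,"claw": 255},
    {"x": 3.4,"y": 1,"z": -10,"rx": 2.44,"ry": 0.09,"rz": -9.1,"claw": 255}
  ]
}}

```text
time_s: 18.55
position: [0.4881, -0.0348, 0.272]
tcp_rot: [[-0.911, 0.23, 0.342], [0.232, 0.972, -0.035], [-0.34, 0.048, -0.939]]
force: [0.2, 0.3, -1.8]
opening: 0.253
grasp_force: 30.0
```

Run:
```python
from cmp import *
s=st(); D=Rn.from_euler('z',1,degrees=True).as_matrix(); print(to(D,np.array([.4632,.2022,.275]),s))
```

```text
18.55 pos [ 0.4881 -0.0348  0.272 ] J [ -20.1   11.5  112.7    8.2   36.5 -102.1] F [ 0.2  0.3 -1.8] op 0.253 30.0
tip rel slot mm [-0.4 -0.1 99.8] phi 3.9 tilt xy deg [ 0.  -0.1] F console [-0.9  0.3 -1.6] M [ 0.06  0.28 -0.03]
(array([ 73.2, 225.5, -25.1]), array([ 0.27 ,  5.855, -2.431]))
```

>>> {"api": "apply_moves", "payload": {
  "rows": [
    {"x": 15,"y": 50,"z": -25,"rx": 0.05,"ry": 1.2,"rz": -0.5,"claw": 255},
    {"x": 30,"y": 100,"z": -35,"rx": 0.1,"ry": 2.4,"rz": -1,"claw": 255},
    {"x": 45,"y": 150,"z": -35,"rx": 0.16,"ry": 3.6,"rz": -1.5,"claw": 255},
    {"x": 60,"y": 195,"z": -30,"rx": 0.22,"ry": 4.8,"rz": -2,"claw": 255},
    {"x": 73.2,"y": 225.5,"z": -25,"rx": 0.27,"ry": 5.855,"rz": -2.43,"claw": 255},
    {"x": 73.2,"y": 225.5,"z": -25,"rx": 0.27,"ry": 5.855,"rz": -2.43,"claw": 255},
    {"x": 73.2,"y": 225.5,"z": -25,"rx": 0.27,"ry": 5.855,"rz": -2.43,"claw": 255},
    {"x": 73.2,"y": 225.5,"z": -25,"rx": 0.27,"ry": 5.855,"rz": -2.43,"claw": 255}
  ]
}}

```text
time_s: 19.55
position: [0.4644, 0.2005, 0.2817]
tcp_rot: [[-0.966, -0.016, -0.258], [-0.017, 1.0, 0.003], [0.258, 0.007, -0.966]]
force: [-0.0, 0.4, -1.6]
opening: 0.25
grasp_force: 30.0
```

Run:
```python
from cmp import *
s=log(); D,g=drv(s); print("grip",g.round(4),"tip",(g-.129*D[:,2]).round(4),"z",D[:,2].round(3))
for n in("scene","top","wrist"):
    p,im,d=cam(n); X=cloud(p,d); print(n); axis(d,X,s)
    v=np.array(p['xyz'])-g; print("view",(D.T@v/np.linalg.norm(v)).round(2))
    m=(d>0)&(np.hypot(X[...,0]-.4632,X[...,1]-.202)<.05)&(abs(X[...,2]-.088)<.004); print("stand",m.sum(),cv2.minAreaRect(X[m][:,:2].astype(np.float32)))
print(to(Rn.from_euler('z',1,degrees=True).as_matrix(),np.array([.4632,.2022,.231]),s))
```

```text
19.55 pos [0.4644 0.2005 0.2817] J [  9.2  24.6  88.1   2.6  82.  -82.4] F [-0.   0.4 -1.6] op 0.25 30.0
grip [0.4629 0.2006 0.2752] tip [0.4631 0.2003 0.1462] z [-0.001  0.002  1.   ]
scene
axis -0.08 18 [ -3.5   1.5 -78.7] [  3.6   5.2 -68.9]
axis -0.1 28 [ -3.9   1.2 -97.8] [  4.1   5.  -82.3]
axis -0.115 29 [  -5.9   -1.1 -113.1] [   6.1    5.  -100.6]
axis -0.131 27 [  -7.8    0.6 -127.6] [   8.5    3.5 -117.6]
view [-0.27  0.54  0.79]
stand 691 ((0.46370989084243774, 0.20087376236915588), (0.06223536655306816, 0.06059815362095833), 86.51856231689453)
top
axis -0.115 15 [  -7.4   -3.6 -114.6] [   6.9    1.3 -102.1]
axis -0.131 11 [  -7.6   -2.  -127.4] [   7.8   -0.2 -118.9]
view [-0.13 -0.31  0.94]
stand 371 ((0.4635544419288635, 0.20141737163066864), (0.06066068634390831, 0.05972280725836754), 86.510009765625)
wrist
axis -0.131 11 [-8.800e+00 -1.000e-01 -1.285e+02] [  -8.3    3.2 -117.1]
view [-0.27 -0.01  0.96]
stand 1765 ((0.45715346932411194, 0.2023269236087799), (0.059100907295942307, 0.04857955500483513), 86.77262115478516)
(array([-11.7,   1.3,  42.6]), array([-0.013,  0.012, -0.018]))
```

>>> {"api": "apply_moves", "payload": {
  "rows": [
    {"x": -8.5,"y": 1,"z": 30,"rx": 0,"ry": 0,"rz": 0,"claw": 255},
    {"x": -15.5,"y": 1,"z": 56,"rx": 0,"ry": 0,"rz": 0,"claw": 255},
    {"x": -20.5,"y": 0.8,"z": 75,"rx": 0,"ry": 0,"rz": 0,"claw": 255},
    {"x": -25.5,"y": 0.6,"z": 94,"rx": 0,"ry": 0,"rz": 0,"claw": 255},
    {"x": -25.5,"y": 0.6,"z": 94,"rx": 0,"ry": 0,"rz": 0,"claw": 255},
    {"x": -25.5,"y": 0.6,"z": 94,"rx": 0,"ry": 0,"rz": 0,"claw": 255}
  ]
}}

```text
time_s: 20.45
position: [0.4656, 0.2027, 0.1847]
tcp_rot: [[-0.966, -0.017, -0.257], [-0.019, 1.0, 0.003], [0.257, 0.007, -0.966]]
force: [-0.5, -0.6, -1.7]
opening: 0.254
grasp_force: 30.0
```

Run:
```python
from cmp import *
s=log(); D,g=drv(s); print("grip",g.round(4)); print(to(Rn.from_euler('z',1,degrees=True).as_matrix(),np.array([.4634,.2018,.137]),s))
```

```text
20.45 pos [0.4656 0.2027 0.1847] J [  9.4  31.7  93.5   2.7  69.5 -82.9] F [-0.5 -0.6 -1.7] op 0.254 30.0
grip [0.4641 0.2027 0.1782]
(array([-9.9, -1.2, 40. ]), array([-0.017,  0.019, -0.   ]))
```

Entering the hole freely; lowering the rest, then release.

>>> {"api": "apply_moves", "payload": {
  "rows": [
    {"x": -5,"y": -1,"z": 20,"rx": 0,"ry": 0,"rz": 0,"claw": 255},
    {"x": -8.5,"y": -1,"z": 34,"rx": 0,"ry": 0,"rz": 0,"claw": 255},
    {"x": -9.7,"y": -1,"z": 39.3,"rx": 0,"ry": 0,"rz": 0,"claw": 255},
    {"x": -9.7,"y": -1,"z": 39.3,"rx": 0,"ry": 0,"rz": 0,"claw": 255},
    {"x": -9.7,"y": -1,"z": 39.3,"rx": 0,"ry": 0,"rz": 0,"claw": 255}
  ]
}}

```text
time_s: 21.08
position: [0.4646, 0.2022, 0.1437]
tcp_rot: [[-0.966, -0.018, -0.257], [-0.019, 1.0, 0.002], [0.257, 0.007, -0.966]]
force: [-0.5, -0.9, -0.9]
opening: 0.252
grasp_force: 30.0
```

Run:
```python
from cmp import *
s=log(); D,g=drv(s); print("grip",g.round(4))
```

```text
21.075 pos [0.4646 0.2022 0.1437] J [  9.4  35.1  95.3   2.8  64.4 -83.2] F [-0.5 -0.9 -0.9] op 0.252 30.0
grip [0.4631 0.2022 0.1372]
```

>>> {"api": "apply_moves", "payload": {
  "rows": [
    {"x": 0,"y": 0,"z": 0,"rx": 0,"ry": 0,"rz": 0,"claw": 150},
    {"x": 0,"y": 0,"z": 0,"rx": 0,"ry": 0,"rz": 0,"claw": 80},
    {"x": 0,"y": 0,"z": 0,"rx": 0,"ry": 0,"rz": 0,"claw": 0},
    {"x": 0,"y": 0,"z": 0,"rx": 0,"ry": 0,"rz": 0,"claw": 0},
    {"x": 0,"y": 0,"z": 0,"rx": 0,"ry": 0,"rz": 0,"claw": 0},
    {"x": 0,"y": 0,"z": 0,"rx": 0,"ry": 0,"rz": 0,"claw": 0},
    {"x": 10,"y": 0,"z": -36,"rx": 0,"ry": 0,"rz": 0,"claw": 0},
    {"x": 23,"y": 0,"z": -85,"rx": 0,"ry": 0,"rz": 0,"claw": 0},
    {"x": 31,"y": 0,"z": -116,"rx": 0,"ry": 0,"rz": 0,"claw": 0},
    {"x": 31,"y": 0,"z": -116,"rx": 0,"ry": 0,"rz": 0,"claw": 0}
  ]
}}

```text
time_s: 22.32
position: [0.4658, 0.2015, 0.266]
tcp_rot: [[-0.968, -0.018, -0.252], [-0.019, 1.0, 0.003], [0.252, 0.008, -0.968]]
force: [0.2, -0.4, -0.0]
opening: 0.998
grasp_force: 0.0
```

```bash
cat > chk.py <<'E'
from cmp import *
def driver():
    for n in("scene","top"):
        p,im,d=cam(n); X=cloud(p,d); hsv=cv2.cvtColor(im,cv2.COLOR_RGB2HSV)
        m=(cv2.inRange(hsv,(4,150,60),(14,255,255))>0)&(d>0)&(np.hypot(X[...,0]-.4635,X[...,1]-.2015)<.03)&(X[...,2]>.1)
        q=X[m]; t=q[q[:,2]>np.percentile(q[:,2],98)-.006]; print(n,"top z",np.percentile(q[:,2],98).round(4),cv2.minAreaRect(t[:,:2].astype(np.float32)))
if __name__=="__main__":
    s=log(); driver(); T=frame(-10.4,12); R=T@np.diag([-1,1,-1.]); g=np.array([.6125,.0165,.1045]); n=C[:,2]
    print(delta(R,g+.008*n+.09*T[:,2],s))
E
python3 chk.py
```

```text
22.325 pos [0.4658 0.2015 0.266 ] J [  9.3  25.6  89.1   2.6  79.7 -82.5] F [ 0.2 -0.4 -0. ] op 0.998 0.0
scene top z 0.1813 ((0.4622863829135895, 0.20283280313014984), (0.028881745412945747, 0.02054276317358017), 1.2091470956802368)
top top z 0.1822 ((0.46384376287460327, 0.20123744010925293), (0.01742466725409031, 0.029294606298208237), 89.93350219726562)
(array([-130.4, -183.2,   27.5]), array([ 0.035, -4.426,  1.923]))
```

>>> {"api": "apply_moves", "payload": {
  "rows": [
    {"x": -10,"y": -50,"z": -15,"rx": 0,"ry": -1.1,"rz": 0.5,"claw": 0},
    {"x": -30,"y": -100,"z": -15,"rx": 0,"ry": -2.2,"rz": 1,"claw": 0},
    {"x": -70,"y": -150,"z": -10,"rx": 0.02,"ry": -3.3,"rz": 1.5,"claw": 0},
    {"x": -110,"y": -183,"z": 0,"rx": 0.03,"ry": -4.43,"rz": 1.92,"claw": 0},
    {"x": -130.4,"y": -183.2,"z": 27.5,"rx": 0.035,"ry": -4.43,"rz": 1.92,"claw": 0},
    {"x": -130.4,"y": -183.2,"z": 27.5,"rx": 0.035,"ry": -4.43,"rz": 1.92,"claw": 0},
    {"x": -130.4,"y": -183.2,"z": 27.5,"rx": 0.035,"ry": -4.43,"rz": 1.92,"claw": 0}
  ]
}}

```text
time_s: 23.3
position: [0.5857, 0.021, 0.2015]
tcp_rot: [[-0.964, 0.18, 0.197], [0.176, 0.984, -0.038], [-0.2, -0.002, -0.98]]
force: [0.5, 0.1, -0.2]
opening: 1.0
grasp_force: 0.0
```

Run:
```python
from guard import *
from cmp import *
s=log(); g,im=guard(); print("guard value est",(C.T@g)[1]-.0542); pointer("top"); red
T=frame(-10.4,12); R=T@np.diag([-1,1,-1.]); print(delta(R,np.array([.6125,.0165,.1045])+.008*C[:,2],s))
```

```text
23.3 pos [0.5857 0.021  0.2015] J [ -8.6  27.1  98.6  -0.7  42.8 -87.8] F [ 0.5  0.1 -0.2] op 1.0 0.0
n [-0.563  0.102  0.82 ] yaw -10.27 tilt 34.93 rect ((-0.0022092722356319427, 0.0010236427187919617), (0.0823885127902031, 0.06496164947748184), 0.05871080607175827)
bar 1207 [-0.0224 -0.0063  0.0264] [0.0178 0.008  0.0306] h -0.0005 ((-0.002493279054760933, 0.0012184027582406998), (0.04212046042084694, 0.015125112608075142), 0.18620072305202484)
top above plate 0.0296
guard_grip [0.6144 0.0174 0.1048]
guard value est 0.07381379332211888
top white 0  cw 
(array([-3.9,  0.6, 87.1]), array([-0.019, -0.073,  0.012]))
```

>>> {"api": "apply_moves", "payload": {
  "rows": [
    {"x": -2,"y": 0.6,"z": 40,"rx": 0,"ry": 0,"rz": 0,"claw": 0},
    {"x": -3.9,"y": 0.6,"z": 75,"rx": 0,"ry": 0,"rz": 0,"claw": 60},
    {"x": -3.9,"y": 0.6,"z": 86,"rx": 0,"ry": 0,"rz": 0,"claw": 120},
    {"x": -3.9,"y": 0.6,"z": 86,"rx": 0,"ry": 0,"rz": 0,"claw": 255},
    {"x": -3.9,"y": 0.6,"z": 86,"rx": 0,"ry": 0,"rz": 0,"claw": 255},
    {"x": -3.9,"y": 0.6,"z": 86,"rx": 0,"ry": 0,"rz": 0,"claw": 255},
    {"x": -3.9,"y": 0.6,"z": 86,"rx": 0,"ry": 0,"rz": 0,"claw": 255},
    {"x": -3.9,"y": 0.6,"z": 86,"rx": 0,"ry": 0,"rz": 0,"claw": 255},
    {"x": -3.9,"y": 0.6,"z": 86,"rx": 0,"ry": 0,"rz": 0,"claw": 255},
    {"x": -3.9,"y": 0.6,"z": 86,"rx": 0,"ry": 0,"rz": 0,"claw": 255}
  ]
}}

```text
time_s: 24.65
position: [0.6074, 0.0173, 0.1187]
tcp_rot: [[-0.963, 0.18, 0.199], [0.176, 0.984, -0.038], [-0.203, -0.002, -0.979]]
force: [0.1, 1.6, 1.4]
opening: 0.181
grasp_force: 30.0
```

>>> {"api": "apply_moves", "payload": {
  "rows": [
    {"x": 0,"y": 0,"z": 0,"rx": 0,"ry": 0,"rz": 0,"claw": 255},
    {"x": 0,"y": 0,"z": 0,"rx": 0,"ry": 0,"rz": 0,"claw": 255},
    {"x": 0,"y": 0,"z": 0,"rx": 0,"ry": 0,"rz": 0,"claw": 255},
    {"x": 0,"y": -15,"z": 0,"rx": 0,"ry": 0,"rz": 0,"claw": 255},
    {"x": 0,"y": -30,"z": 0,"rx": 0,"ry": 0,"rz": 0,"claw": 255},
    {"x": 0,"y": -45,"z": 0,"rx": 0,"ry": 0,"rz": 0,"claw": 255},
    {"x": 0,"y": -60,"z": 0,"rx": 0,"ry": 0,"rz": 0,"claw": 255},
    {"x": 0,"y": -70,"z": 0,"rx": 0,"ry": 0,"rz": 0,"claw": 255},
    {"x": 0,"y": -74,"z": 0,"rx": 0,"ry": 0,"rz": 0,"claw": 255},
    {"x": 0,"y": -74,"z": 0,"rx": 0,"ry": 0,"rz": 0,"claw": 255}
  ]
}}

```text
time_s: 25.9
position: [0.5944, -0.0546, 0.1187]
tcp_rot: [[-0.963, 0.181, 0.2], [0.177, 0.984, -0.037], [-0.203, -0.0, -0.979]]
force: [2.2, 6.7, 1.4]
opening: 0.183
grasp_force: 30.0
```

>>> {"api": "apply_moves", "payload": {
  "rows": [
    {"x": 0,"y": -2,"z": 0,"rx": 0,"ry": 0,"rz": 0,"claw": 255},
    {"x": 0,"y": -4,"z": 0,"rx": 0,"ry": 0,"rz": 0,"claw": 255},
    {"x": 0,"y": -4,"z": 0,"rx": 0,"ry": 0,"rz": 0,"claw": 255}
  ]
}}

```text
time_s: 26.28
position: [0.5943, -0.0549, 0.1187]
tcp_rot: [[-0.963, 0.181, 0.201], [0.178, 0.983, -0.032], [-0.203, 0.004, -0.979]]
force: [6.7, 19.8, 0.6]
opening: 0.184
grasp_force: 30.0
```

Against the shut stop. Ease off, release and retreat.

>>> {"api": "apply_moves", "payload": {
  "rows": [
    {"x": 0,"y": 3,"z": 0,"rx": 0,"ry": 0,"rz": 0,"claw": 0},
    {"x": 0,"y": 3,"z": 0,"rx": 0,"ry": 0,"rz": 0,"claw": 0},
    {"x": 0,"y": 3,"z": 0,"rx": 0,"ry": 0,"rz": 0,"claw": 0},
    {"x": 0,"y": 3,"z": 0,"rx": 0,"ry": 0,"rz": 0,"claw": 0},
    {"x": 0,"y": 3,"z": 0,"rx": 0,"ry": 0,"rz": 0,"claw": 0},
    {"x": 0,"y": 3,"z": -30,"rx": 0,"ry": 0,"rz": 0,"claw": 0},
    {"x": 0,"y": 3,"z": -80,"rx": 0,"ry": 0,"rz": 0,"claw": 0},
    {"x": 30,"y": 3,"z": -130,"rx": 0,"ry": 0,"rz": 0,"claw": 0},
    {"x": 30,"y": 3,"z": -130,"rx": 0,"ry": 0,"rz": 0,"claw": 0},
    {"x": 30,"y": 3,"z": -130,"rx": 0,"ry": 0,"rz": 0,"claw": 0}
  ]
}}

```text
time_s: 27.52
position: [0.5394, -0.0465, 0.2399]
tcp_rot: [[-0.963, 0.181, 0.199], [0.176, 0.984, -0.039], [-0.203, -0.002, -0.979]]
force: [0.7, -0.1, 0.0]
opening: 0.999
grasp_force: 0.0
```

Run:
```python
from guard import *
from chk import *
s=log(); g,im=guard(); print("guard value est",(C.T@g)[1]-.0535); driver()
```

```text
27.525 pos [ 0.5394 -0.0465  0.2399] J [-17.4  20.6 102.7   1.8  45.1 -98.2] F [ 0.7 -0.1  0. ] op 0.999 0.0
n [-0.564  0.102  0.82 ] yaw -10.25 tilt 34.95 rect ((-0.001208130270242691, -0.00033207982778549194), (0.08117076754570007, 0.06474729627370834), 0.07412617653608322)
bar 626 [-0.0212 -0.0069  0.0265] [0.0113 0.0068 0.0301] h -0.0011 ((-0.0032648053020238876, -0.0004985746927559376), (0.014708816073834896, 0.03762250021100044), 89.8729019165039)
top above plate 0.0297
guard_grip [ 0.5981 -0.0546  0.1026]
guard value est 0.000721345809183073
scene top z 0.1816 ((0.4634397029876709, 0.20355352759361267), (0.020943228155374527, 0.029898732900619507), 85.88075256347656)
top top z 0.1822 ((0.4630911350250244, 0.20105409622192383), (0.031168626621365547, 0.01900528557598591), 6.186045169830322)
```

The guard is shut to within about 1 mm, and the driver is upright and fully down in the stand.

```bash
python3 -c "
from rig import hand_in
print(hand_in())"
```

```text
the job is handed in; nothing more can be done
None
```

I've handed the job in: my camera checks put the selector at about 91–93° (green dot), the screwdriver upright and fully down in its stand, and the guard shut to about 1 mm. The hand-in returned no verdict, and I didn't re-measure the bystanders.

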